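# Switch on a robot car and reset it with a T-handle hex key

## Robot

A 6-joint arm with a two-finger parallel gripper is mounted at the origin on the work surface. World frame = base frame: x ahead of the robot, y to its left, z up, the work surface at z = 0. Lengths are in m, angles in rad, forces in N, time in s.
With the tool pointing down it reaches from about 0.35 to 0.975 m from the base axis. Payload 4.9 kg.
Tool frame: the origin (TCP) lies between the finger pads; the fingertips stand 8 mm ahead of it and the grasp point (between the pads) lies 11 mm behind it; z points along the fingers, y is the direction in which the jaws open and shut (so a half turn about z gives the same grasp; the last joint's range is limited). The gripper opens to 85 mm and grips with 20 to 120 N. Pads are 22 mm wide; open, the fingers measure 114 mm over their backs; the gripper's body (76 mm by 85 mm) begins 54 mm behind the grasp point. The pads swing forward as they close: fully open they stand 13 mm farther back than shut.
Start: joints at [-1.448, 0.053, 1.613, -0, 1.476, -0.119], TCP at [0.15, -0.607, 0.239] pointing down, gripper open.
Joint ranges: [-3.01, 3.01], [-1.01, 2.22], [0.06, 2.58], [-1.02, 4.17], [0.09, 2.62], [-3.14, 3.14]. Speed limits (rad/s): [2.57, 2.57, 3.14, 3.14, 3.14, 3.14].

## Interface

Orientations are given as a rotation vector (axis times angle).
In Python, from station import ctrl gives the robot as it stands. The module is installed in compiled form; this text tells all that it offers.
- The arm moves only by the shell command python3 -m creep 'ROWS' [FORCE]. ROWS is JSON, a list of rows, each an object with "hand": the opening, from 0 (shut) to 1 (fully open); "translation": the shift along the tool's x, y, z in cm, a list of three; "delta_rot": the turn, a rotation vector about the tool's x, y, z in degrees, a list of three. A call has 1 to 8 rows; each row shifts and turns the commanded pose from where the row before left it, along the tool's axes as they then stand; what a row does not reach is not made up. A row lasts 1/8 s, in which the tool goes at most 62.5 mm and 10.7 degrees, less where a joint would pass 70% of its speed; a pose out of reach is approached as far as the arm can. A call with a gripper value outside its range is refused whole. The fingers move at their own pace and stop on an object; FORCE is the grip in N (left out, the last holds). Time passes only in rows, so rows that do not move let the fingers close. It gives the time, the measured TCP pose, the force and the opening at its end, in the units of the state.
- ctrl.get_obs(): the state, without advancing time (a new reading comes with each control period).
- ctrl.get_image(name): name is "side" or "top"; returns (picture, depth): 420x560x3 uint8, red, green, blue; 420x560 float32, m along the optical axis (not along the pixel's ray), 0 where there is no reading.
- ctrl.calibration(name): a dict with "fx", "fy", "cx", "cy" (pixels), "dist" ([k1, k2, p1, p2, k3] as OpenCV has them; the pictures are not rectified), "T" (4x4, takes a point from camera to world coordinates). Camera axes: x right, y up, looking along -z (the intrinsics and any distortion apply to the point x, -y, -z); pixel columns grow to the right and rows downward; lengths in m; the calibration is good to about 2 mm. A picture is of the moment at which its call begins. calibration takes no time and is no camera call.
- ctrl.finish_job(): hands the job in, once; it reports no verdict.
The state is a dict: "t": time; "q": joint angles; "dq": joint speeds; "effort": joint torques, N m; "tool_pos": TCP position; "tool_rot": TCP orientation; "contact_force": force on the tool from outside, world axes, zero at the start; "wrist_torque": the same for the moment, N m; "opening": finger opening in m.
Only numpy, scipy, OpenCV 4.12 (cv2) and the standard library are available. Lean on these libraries where they do the work, as an engineer would, in place of code of your own. Each camera call takes 0.05 s, during which the arm holds its last target.

## Task

Get the robot car on the stand ready for class: flip its power toggle over to on, then pick up the T-handle hex key by its crossbar, lift it and ease your grip so that the shaft swings down and the key hangs straight, tip-down; grip it firmly again and push the reset button at the bottom of the well in the controller housing fully down with its tip. Finally stand the key tip-down in the empty bay of the tool caddy, set down and not dropped, let go of it, and leave the loose things on the table where they lie.

Things in the scene. Friction and masses are not known exactly. Their poses are not given: they have to be found in the camera images.
- key: the T-handle hex key: a black round crossbar 52 mm long, 18 mm thick, with hemispherical ends, and square to its middle a steel shaft 8 mm thick, tip 130 mm from the crossbar's axis; starts lying flat among other things. Its x axis points from crossbar to tip, y along the crossbar, z up; origin on the table under the key's middle, 65 mm from the crossbar. Mass about 75 g
- key_bar (a point): centre of the key's crossbar, 9 mm above the table at the start. Pinched across its 52 mm length by the two rounded ends, a firm grip (20 N up) keeps the key's angle; a light one (3 to 5 N) still carries it but lets the shaft swing down about the crossbar's axis and settle in 1 to 2 s; at 8 N and more it stops short
- key_tip (a point): end of the key's shaft, on the shaft's axis
- car: small robot car fixed on its test stand, 165 mm long, 155 wide over the wheels: x to its front (distance sensor), y to its left, z up, origin on the table under its middle. Deck 46 mm high; on it, rear right, a black controller housing (top 74 mm high); rear left a battery tray (to 69 mm); front right the sensor plate (to 68 mm); front left a bracket 34 x 34 mm (top 64 mm) with the power toggle
- power_toggle (a joint): angle of the steel bat toggle that stands on the bracket, hinged along the car's y axis: -0.40 rad = OFF, leaning to the car's rear; +0.40 rad = ON, leaning to the car's front. An over-centre spring snaps it to one stop or the other; pushing it over takes about 2 N at its tip
- toggle_tip (a point): tip of the bat: 30 mm from the pivot, bat 8 mm thick there; the middle of the tip stands about 95 mm above the table
- toggle_pivot (a point): pivot of the toggle, fixed to the car, 67 mm above the table (3 mm above the bracket's top), 48 mm ahead of and 22 mm left of the car's origin
- reset_button (a joint): travel of the white reset button at the foot of the round well in the controller housing: 0 = up, 0.0035 m = fully down; sprung, about 2 N to start and 4.5 N fully down; it comes back up when let go
- reset_cap (a point): middle of the button's top (17 mm across), 57.5 mm above the table when up, 16.5 mm below the mouth of the well; moves with the button
- reset_mouth (a point): centre of the mouth of the well, a round vertical hole 20 mm across in the controller housing's top, 74 mm above the table; too narrow for fingers
- caddy: grey tool caddy fixed on the table, any way round: 178 mm (its x) by 70 mm (its y), 85 mm high, walls and floor 4 mm, with three bays in a row along x. The -x bay holds pens up to 136 mm high, the middle one a steel rule and a file up to 133 mm high; the +x bay is empty. Origin on the table under its middle
- bay (a point): centre of the floor of the empty bay, 4 mm above the table; the bay is about 54 mm (caddy's x) by 62 mm (caddy's y) inside; the bay's x and y are the caddy's
- gearmotor: small bystander gear motor, grey gearbox 40 x 22 x 19 mm with a metal can 24 mm long; lies close beside the key's shaft (on the side of the key's +y). Leave it alone; origin at its underside, middle
- battery_holder: bystander two-cell battery holder, black, 58 x 31 x 19 mm high; lies close beside the key's shaft (on the side of the key's -y). Leave it alone; origin at its underside, middle
- spare_wheel: bystander tyre on a white hub, 65 mm across, 26 mm high, lying flat. Leave it alone; origin at its underside, middle
- screwdriver: bystander straight screwdriver, 155 mm long, 20 mm thick, lying flat. Not the tool to use; leave it alone; origin at its underside, middle
- tape_roll: bystander roll of black tape, 42 mm across, 18 mm high, lying flat behind the key's crossbar, its edge some 35 mm from the crossbar's axis. Leave it alone; origin at its underside, middle
- mouse: bystander black computer mouse, 88 x 50 x 33 mm high. Leave it alone; origin at its underside, middle
- parts_box: bystander clear parts box with white lid, 87 x 62 x 34 mm high. Leave it alone; origin at its underside, middle
Not all that is in view belongs to the job. Leave any blue look-alike of the key alone.

How it is judged:
On the way, in this order (a step that is already met when the one before it is completed fails the run):
1. the power toggle is over its centre and at its on side (value of joint power_toggle above 0.3 rad), for 0.2 s.
2. the key hangs tip-down from the fingers, clear of the table (contact force between the fingers and key above 0.3 N and horizontal distance between key_bar and key_tip below 0.035 m and height (world z) of key_bar above 0.14 m and height (world z) of key_tip above 0.02 m), for 0.3 s.
3. the key's tip pushes the reset button fully down (value of joint reset_button above 0.0028 m and distance between key_tip and reset_cap below 0.013 m), for 0.1 s.
At the end, for the whole second after the job is handed in: The power toggle is on (above +0.3 rad), the reset button is up again (under 1 mm), and the key stands released and at rest in the empty bay of the caddy: its tip inside the bay's walls and within 20 mm of the bay's floor, its crossbar up, more than 85 mm above the table (it may lean on the rim) (value of joint power_toggle above 0.3 rad and value of joint reset_button below 0.001 m and x of key_tip in the frame of bay between -0.028 and 0.028 m and y of key_tip in the frame of bay between -0.032 and 0.032 m and z of key_tip in the frame of bay below 0.02 m and height (world z) of key_bar above 0.085 m and linear speed of key below 0.03 m/s and contact force between the fingers and key below 0.05 N); the robot touches nothing.
It fails at once if the key is dropped: it falls faster than 0.8 m/s with no finger on it (linear speed of key above 0.8 m/s and contact force between the fingers and key below 0.02 N).
It fails at once if a bystander (gear motor, tape roll, battery holder, spare wheel, screwdriver, mouse or parts box) is pushed more than 25 mm from its place (distance of any of gearmotor, battery_holder, spare_wheel, screwdriver, tape_roll, mouse, parts_box from where it was at the start of the episode above 0.025 m).
It also fails if it takes over 70 s, if anything falls off the work surface, if the arm or the gripper's body presses on something with over 40 N, if the wrist force passes 120 N, or if a joint passes its speed limit or range.

## Working session

There is one attempt and no reset: what is moved stays moved. The work goes in short steps, Python scripts to look and compute and a shell command to move; the robot and the scene stay as the last step left them, time stands still between calls to the robot, and variables do not carry over. Pictures are saved under pics/ and viewed, and the job is handed in when it is done.

```bash
mkdir -p pics
python3 - <<'E'
from station import ctrl
import cv2,numpy as np
o=ctrl.get_obs()
print(o)
for n in("side","top"):
    p,d=ctrl.get_image(n); cv2.imwrite(f"pics/{n}0.png",p[:,:,::-1]); np.savez(f"{n}0.npz",p=p,d=d)
    print(ctrl.calibration(n))
E
```

```text
{'t': 0.0, 'q': array([-1.44801056e+00,  5.33471757e-02,  1.61432106e+00,  2.06097858e-06,
        1.47597668e+00, -1.19027135e-01]), 'dq': array([ 2.23163787e-04,  5.97051244e-04,  9.04554373e-04,  5.98000053e-05,
       -3.84363479e-04,  7.05668936e-04]), 'effort': array([ 2.53020364e-03, -3.93685126e+01, -3.70171380e+01,  7.01623003e-05,
        7.13919828e-03,  9.15727270e-06]), 'tool_pos': array([ 0.1495735 , -0.60620822,  0.23805283]), 'tool_rot': array([-3.11662088e+00, -3.78666221e-01,  2.83397843e-06]), 'contact_force': array([ 0.22978431, -0.38377422, -0.67947023]), 'wrist_torque': array([ 0.00790508, -0.01772083, -0.00082897]), 'opening': 0.0854092405955268}
{'fx': 450.5322714358793, 'fy': 450.5322714358793, 'cx': 285.08620846544824, 'cy': 203.18451763422513, 'dist': array([-0.07808582,  0.        ,  0.        ,  0.        ,  0.        ]), 'T': array([[-0.93749909,  0.23221452, -0.25917538,  0.25039263],
       [-0.34747805, -0.66497803,  0.66110757,  0.76512127],
       [-0.01882715,  0.7098455 ,  0.70410575,  0.94293806],
       [ 0.        ,  0.        ,  0.        ,  1.        ]])}
{'fx': 466.00589718293577, 'fy': 466.00589718293577, 'cx': 278.3825697637579, 'cy': 202.71906851896455, 'dist': array([0.00946312, 0.        , 0.        , 0.        , 0.        ]), 'T': array([[ 0.01575919,  0.98887448, -0.14791518,  0.39457599],
       [-0.9996559 ,  0.01868487,  0.01841068, -0.01239276],
       [ 0.02096963,  0.14757415,  0.98882867,  1.20687733],
       [ 0.        ,  0.        ,  0.        ,  1.        ]])}
```

View pics/side0.png

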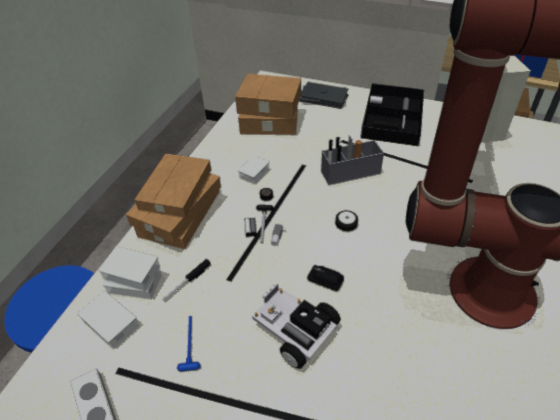

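View pics/top0.png

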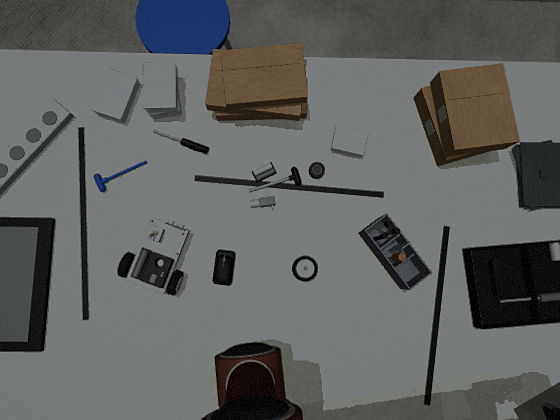

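Both views show the scene. In top, the key is at (250-300,170-190), the car at (155,258), the caddy at (395,250) and the blue look-alike at (120,175). I'll zoom in on these.

```bash
cat > h.py <<'E'
import numpy as np,cv2
from station import ctrl
C={n:ctrl.calibration(n) for n in("side","top")}
def cam(n):
    c=C[n];K=np.array([[c["fx"],0,c["cx"]],[0,c["fy"],c["cy"]],[0,0,1.]]);return K,np.array(c["dist"]),np.array(c["T"])
def ray(n,u,v):
    K,D,T=cam(n);x,y=cv2.undistortPoints(np.array([[[u,v]]],float),K,D)[0,0]
    return T[:3,3],T[:3,:3]@np.array([x,-y,-1.])
def atz(n,u,v,z):
    o,r=ray(n,u,v);return o+r*(z-o[2])/r[2]
def atd(n,u,v,d):
    o,r=ray(n,u,v);return o+r*d
def proj(n,P):
    K,D,T=cam(n);p=(np.atleast_2d(P)-T[:3,3])@T[:3,:3];p=p*[1,-1,-1]
    return cv2.projectPoints(p.reshape(-1,1,3),np.zeros(3),np.zeros(3),K,D)[0][:,0]
def crop(img,u0,v0,w,h,s,fn):
    c=cv2.resize(np.ascontiguousarray(img[v0:v0+h,u0:u0+w,::-1]),None,fx=s,fy=s,interpolation=cv2.INTER_CUBIC)
    for k in range(0,w,10):
        cv2.line(c,(k*s,0),(k*s,4 if k%50 else 12),(0,0,255),1)
        if (u0+k)%20==0: cv2.putText(c,str(u0+k),(k*s,22),0,.4,(0,0,255),1)
    for k in range(0,h,10):
        cv2.line(c,(0,k*s),(4,k*s),(0,0,255),1)
        if (v0+k)%20==0: cv2.putText(c,str(v0+k),(6,k*s+4),0,.4,(0,0,255),1)
    cv2.imwrite(fn,c)
def cloud(n,d):
    K,D,T=cam(n);v,u=np.mgrid[:420,:560]
    xy=cv2.undistortPoints(np.stack([u,v],-1).reshape(-1,1,2).astype(float),K,D)[:,0]
    r=np.c_[xy[:,0],-xy[:,1],-np.ones(len(xy))]*d.reshape(-1,1)
    return (r@T[:3,:3].T+T[:3,3]).reshape(420,560,3)
E
python3 - <<'E'
from h import *
t=np.load("top0.npz");s=np.load("side0.npz")
crop(t['p'],240,150,100,70,8,"pics/tk.png")
crop(t['p'],110,210,100,75,8,"pics/tc.png")
crop(t['p'],350,205,90,75,8,"pics/tb.png")
crop(s['p'],240,275,110,80,7,"pics/sc.png")
crop(s['p'],235,180,70,70,8,"pics/sk.png")
for n,a in(("top",t),("side",s)):
    P=cloud(n,a['d']);np.save(n+"P.npy",P)
for v,u in((150,300),(300,230),(200,400)): print(np.load("topP.npy")[v,u])
for v,u in((150,300),(220,300)): print(np.load("sideP.npy")[v,u])
E
```

```text
[ 7.18276791e-01 -9.02587465e-02  1.02643912e-04]
[ 0.32346639  0.08403522 -0.00317934]
[ 5.88495220e-01 -3.55299543e-01 -5.73000901e-04]
[ 0.6389462  -0.37707206 -0.00101701]
[ 5.33396365e-01 -7.02048022e-02  1.54181033e-05]
```

View pics/tk.png

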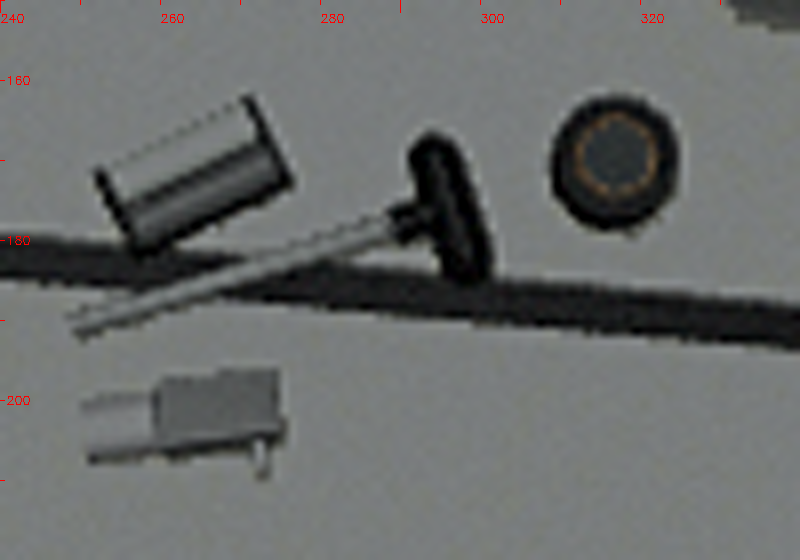

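View pics/tc.png

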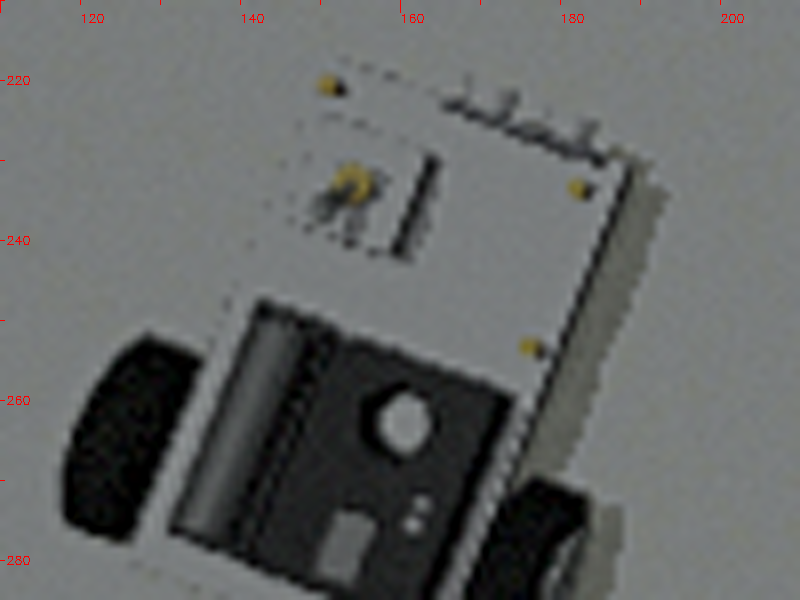

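View pics/tb.png

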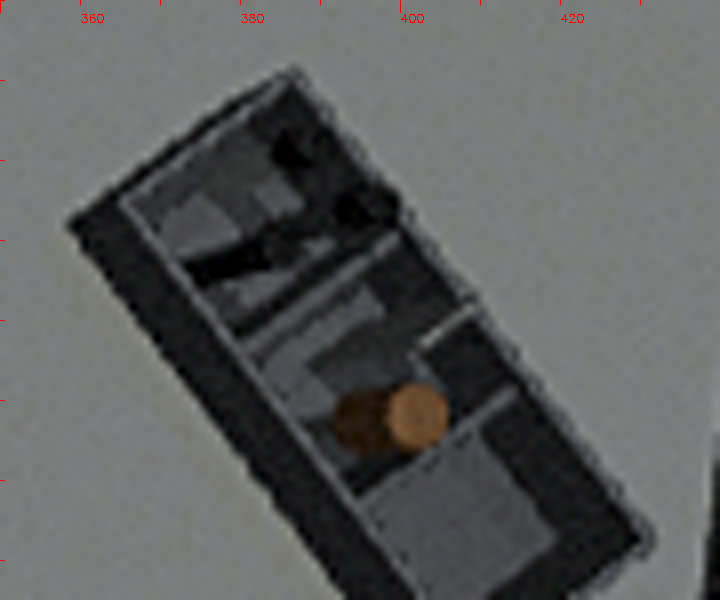

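View pics/sc.png

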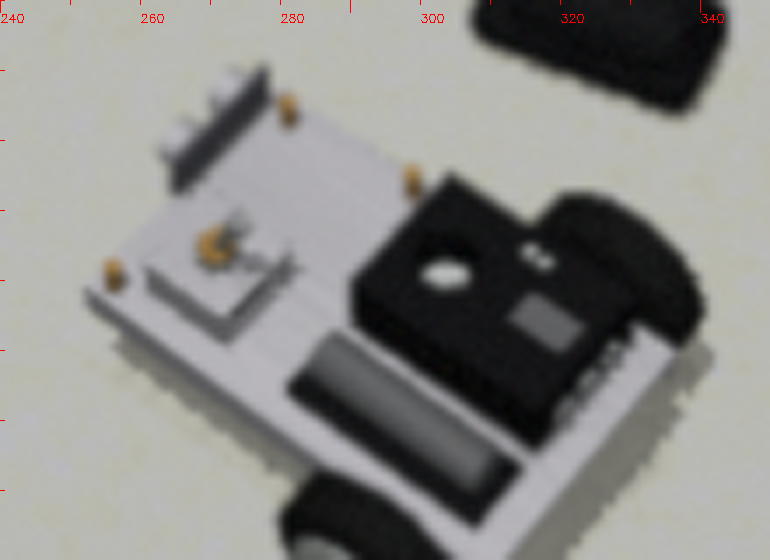

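View pics/sk.png

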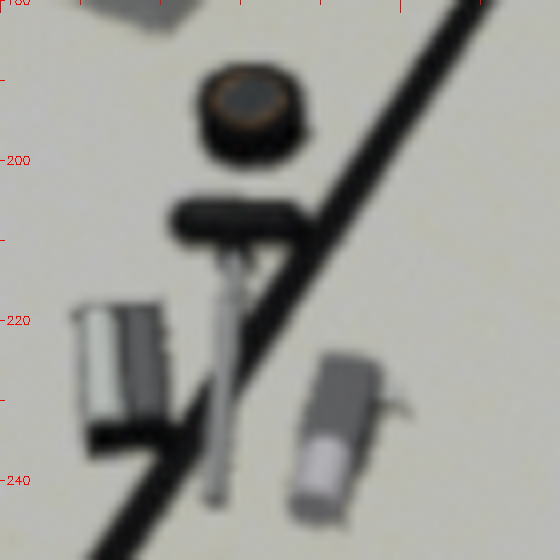

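Top crop: bar centre is about (296,176), tip (249.5,191), well mouth (159.5,262.5), and the empty bay floor is near (410,273). Side crop: well mouth is about (302.5,311), and the toggle is at (270-281,306-314), leaning to the rear. Next I'll turn these into positions.

Run:
```python
from h import *
t=np.load("top0.npz");s=np.load("side0.npz");TP=np.load("topP.npy");SP=np.load("sideP.npy")
np.set_printoptions(precision=4,suppress=True)
print("bar",atz("top",296,176,.009),atz("side",264.3,207.3,.009))
print("barends",atz("top",293.7,166.3,.009),atz("top",298.5,185.7,.009),atz("side",256.3,207.3,.009),atz("side",273.5,207.8,.009))
print("tip",atz("top",249.3,190.8,.009),atz("side",261.6,243.2,.009))
print("mouth",atz("top",159.5,262.4,.074),atz("side",302.5,311,.074), "cap",atz("top",160.2,262.8,.0575),atz("side",303,314,.0575))
for n,P,u0,v0,w,h in(("top",TP,110,210,100,80),("side",SP,240,275,110,90)):
    Q=P[v0:v0+h,u0:u0+w].reshape(-1,3)
    for lo,hi,nm in((.071,.078,"housing"),(.081,.11,"toggle"),(.058,.0665,"64-ish"),(.043,.049,"deck")):
        q=Q[(Q[:,2]>lo)&(Q[:,2]<hi)]
        if len(q)>3: print(n,nm,len(q),q.mean(0),cv2.minAreaRect((q[:,:2]*1000).astype(np.float32)))
        if nm=="toggle": print(q)
for n,P in(("top",TP),("side",SP)):
    Q=P.reshape(-1,3);q=Q[(Q[:,2]>.079)&(Q[:,2]<.089)&(Q[:,0]>.45)&(Q[:,0]<.7)&(Q[:,1]>-.4)&(Q[:,1]<-.1)]
    print(n,"caddy",len(q),cv2.minAreaRect((q[:,:2]*1000).astype(np.float32)))
```

```text
bar [ 0.6455 -0.0798  0.009 ] [ 0.6456 -0.0757  0.009 ]
barends [ 0.6714 -0.0735  0.009 ] [ 0.6198 -0.0866  0.009 ] [ 0.6677 -0.068   0.009 ] [ 0.6194 -0.0827  0.009 ]
tip [0.6037 0.0416 0.009 ] [0.6008 0.0535 0.009 ]
mouth [0.414  0.2493 0.074 ] [0.4161 0.2543 0.074 ] cap [0.4133 0.2514 0.0575] [0.4157 0.2515 0.0575]
top housing 561 [0.3978 0.2571 0.0739] ((436.6442565917969, 276.8317565917969), (126.64705657958984, 149.3617706298828), 80.2908935546875)
top toggle 13 [0.477  0.2707 0.0919] ((476.6139831542969, 270.8561706542969), (5.534090995788574, 8.752030372619629), 41.016849517822266)
[[0.4802 0.2709 0.0931]
 [0.4806 0.2696 0.0892]
 [0.4812 0.269  0.0819]
 [0.4778 0.273  0.0936]
 [0.4776 0.2699 0.0965]
 [0.4779 0.2683 0.0935]
 [0.4783 0.2672 0.0887]
 [0.4753 0.2751 0.0942]
 [0.4754 0.2729 0.0934]
 [0.4754 0.2704 0.0941]
 [0.4754 0.268  0.0943]
 [0.4733 0.2738 0.0896]
 [0.4731 0.2706 0.0927]]
top 64-ish 593 [0.4299 0.2717 0.063 ] ((444.1246032714844, 259.67578125), (150.68850708007812, 158.9168701171875), 72.30813598632812)
top deck 1162 [0.4453 0.2557 0.0458] ((433.2226257324219
[... 539 characters left out ...]
 0.2772 0.0911]
 [0.4759 0.2785 0.0947]
 [0.474  0.2773 0.0939]
 [0.4722 0.2762 0.0932]
 [0.4789 0.2776 0.0878]
 [0.4758 0.279  0.0914]
 [0.4738 0.2781 0.0911]
 [0.4729 0.275  0.087 ]]
side 64-ish 745 [0.4269 0.2804 0.0629] ((442.9017333984375, 263.45965576171875), (147.5022735595703, 163.7680206298828), 69.95612335205078)
side deck 1376 [0.4391 0.272  0.0458] ((433.3452453613281, 267.9857177734375), (151.22378540039062, 164.8899383544922), 70.85281372070312)
top caddy 197 ((476.3343200683594, -304.16168212890625), (115.30133056640625, 70.76252746582031), 36.816558837890625)
side caddy 134 ((476.68914794921875, -297.3203430175781), (109.73430633544922, 74.93560028076172), 37.224395751953125)
```

```bash
python3 -m creep '[{"hand":0,"translation":[4.6,-3.8,0],"delta_rot":[0,0,0]},{"hand":0,"translation":[4.6,-3.8,0],"delta_rot":[0,0,0]},{"hand":0,"translation":[4.6,-3.8,0],"delta_rot":[0,0,0]},{"hand":0,"translation":[4.6,-3.8,0],"delta_rot":[0,0,0]},{"hand":0,"translation":[4.6,-3.8,0],"delta_rot":[0,0,0]},{"hand":0,"translation":[4.6,-3.8,0],"delta_rot":[0,0,0]},{"hand":0,"translation":[4.6,-3.8,0],"delta_rot":[0,0,0]},{"hand":0,"translation":[4.6,-3.8,0],"delta_rot":[0,0,0]}]' 20
cat > where.py <<'E'
import sys
from h import *
from scipy.spatial.transform import Rotation as Ro
np.set_printoptions(precision=4,suppress=True)
o=ctrl.get_obs();R=Ro.from_rotvec(o["tool_rot"]).as_matrix()
print("t",o["t"],"pos",o["tool_pos"],"xhead",np.degrees(np.arctan2(R[1,0],R[0,0])),"z",R[:,2],"open",o["opening"],"F",o["contact_force"],"q",o["q"])
if len(sys.argv)>3:
    T=np.array([float(a) for a in sys.argv[1:4]]);h=np.radians(float(sys.argv[4])) if len(sys.argv)>4 else None
    if h is not None:
        a=np.array([np.cos(h),np.sin(h),0]);z=np.array([0,0,-1.]);W=np.c_[a,np.cross(z,a),z]
        print("rot tool deg",np.degrees(Ro.from_matrix(R.T@W).as_rotvec()),"then shift cm",100*W.T@(T-o["tool_pos"]))
    print("shift now cm",100*R.T@(T-o["tool_pos"]))
E
python3 where.py 0.45 0.27 0.2 160.5
```

```text
t: 1.1
tool_pos: [0.4348, -0.2217, 0.239]
tool_rot: [3.119, 0.379, -0.0]
contact_force: [1.0, -0.4, 0.2]
opening: 0.0004
t 1.1 pos [ 0.4348 -0.2217  0.239 ] xhead 13.843235276860936 z [-0. -0. -1.] open 0.0004483872643101749 F [ 0.9534 -0.3511  0.201 ] q [-0.6241 -0.2844  1.923  -0.      1.503   0.7051]
rot tool deg [  -0.0023    0.0008 -146.6568] then shift cm [14.9797 46.853   3.8987]
shift now cm [ 13.2391 -47.3743   3.8982]
```

```bash
python3 -m creep '[{"hand":0,"translation":[1,-5.5,0],"delta_rot":[0,0,0]},{"hand":0,"translation":[1,-5.5,0],"delta_rot":[0,0,0]},{"hand":0,"translation":[1,-5.5,0],"delta_rot":[0,0,0]},{"hand":0,"translation":[1,-5.5,0],"delta_rot":[0,0,0]},{"hand":0,"translation":[1,-5.5,0],"delta_rot":[0,0,0]},{"hand":0,"translation":[1,-5.5,0],"delta_rot":[0,0,0]},{"hand":0,"translation":[1,-5.5,0],"delta_rot":[0,0,0]},{"hand":0,"translation":[0,0,0],"delta_rot":[0,0,-10.5]}]' 
python3 -m creep '[{"hand":0,"translation":[0,0,0],"delta_rot":[0,0,-10.5]},{"hand":0,"translation":[0,0,0],"delta_rot":[0,0,-10.5]},{"hand":0,"translation":[0,0,0],"delta_rot":[0,0,-10.5]},{"hand":0,"translation":[0,0,0],"delta_rot":[0,0,-10.5]},{"hand":0,"translation":[0,0,0],"delta_rot":[0,0,-10.5]},{"hand":0,"translation":[0,0,0],"delta_rot":[0,0,-10.5]},{"hand":0,"translation":[0,0,0],"delta_rot":[0,0,-10.5]},{"hand":0,"translation":[0,0,0],"delta_rot":[0,0,-10.5]}]'
python3 -m creep '[{"hand":0,"translation":[0,0,0],"delta_rot":[0,0,-10.5]},{"hand":0,"translation":[0,0,0],"delta_rot":[0,0,-10.5]},{"hand":0,"translation":[0,0,0],"delta_rot":[0,0,-10.5]},{"hand":0,"translation":[0,0,0],"delta_rot":[0,0,-10.5]},{"hand":0,"translation":[0,0,0],"delta_rot":[0,0,-10.5]},{"hand":0,"translation":[0,0,0],"delta_rot":[0,0,0]}]'
python3 - <<'E'
from h import *
print(ctrl.get_obs()["tool_pos"])
for n in("side","top"):
    p,d=ctrl.get_image(n); np.savez(f"{n}1.npz",p=p,d=d)
    P=ctrl.get_obs()["tool_pos"]; u,v=proj(n,P)[0];print(n,u,v,proj(n,P-[0,0,.008]))
    crop(p,max(0,int(u)-50),int(v)-50,100,75,8,f"pics/{n}1.png")
E
python3 where.py
```

```text
t: 2.1
tool_pos: [0.4087, 0.1703, 0.2388]
tool_rot: [-3.066, -0.68, 0.002]
contact_force: [-0.1, 0.1, -0.4]
opening: -0.0
t: 3.1
tool_pos: [0.4096, 0.167, 0.2388]
tool_rot: [-1.831, -2.552, 0.001]
contact_force: [0.5, -0.3, 0.5]
opening: -0.0002
t: 3.85
tool_pos: [0.4097, 0.167, 0.2389]
tool_rot: [-0.526, -3.097, 0.0]
contact_force: [0.7, -0.4, 0.3]
opening: -0.0003
[0.40967114 0.16698017 0.23885722]
side 319.71773353218776 234.55966764901865 [[319.57997803 237.0943278 ]]
top 181.13908909658366 263.4315089431285 [[181.8565204  263.50399553]]
t 3.95 pos [0.4097 0.167  0.239 ] xhead 160.692327897246 z [-0.0006 -0.0001 -1.    ] open 0.00039826448641714507 F [ 0.4227  0.0777 -0.7506] q [ 0.2185 -0.4087  2.0175  0.      1.5334 -1.0153]
```

View pics/side1.png

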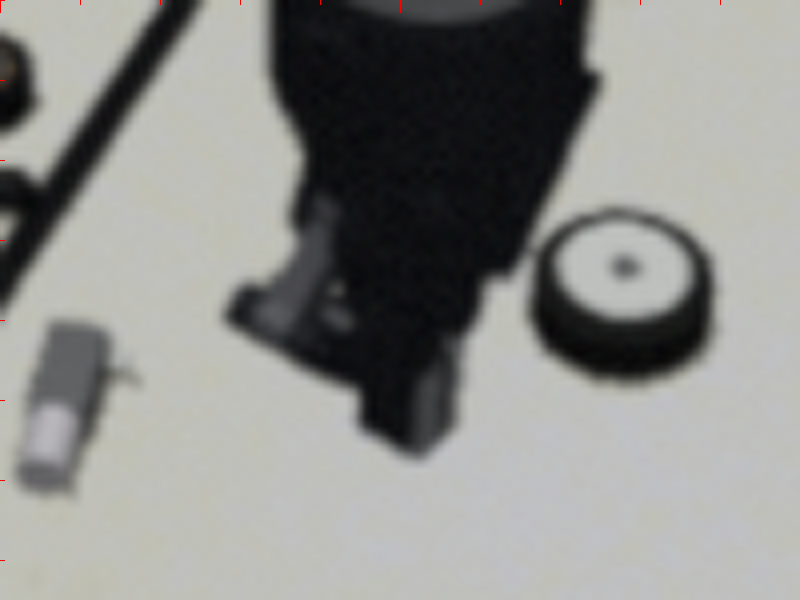

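View pics/top1.png

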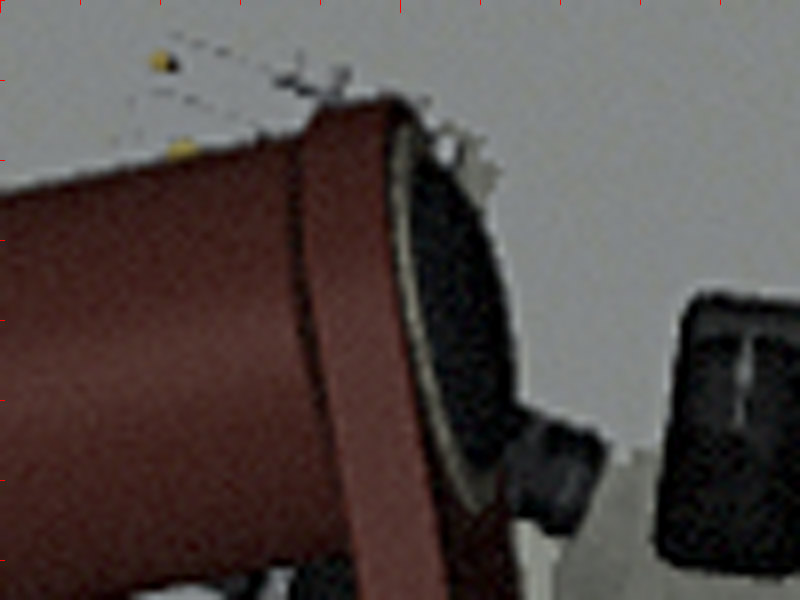

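In the side view the fingertips' bottom is at about (320,237). The projection from the arm's pose is (319.6,237.1), so the side camera agrees with the arm, and the top camera is about 5 mm off in y. I'll rely on the side view. Now the approach to the toggle.

```bash
python3 where.py .446 .2855 .093
```

```text
t 3.95 pos [0.4097 0.167  0.239 ] xhead 160.692327897246 z [-0.0006 -0.0001 -1.    ] open 0.00039826448641714507 F [ 0.4227  0.0777 -0.7506] q [ 0.2185 -0.4087  2.0175  0.      1.5334 -1.0153]
shift now cm [ 0.4895 12.3862 14.5944]
```

```bash
python3 -m creep '[{"hand":0,"translation":[0.25,6.2,0],"delta_rot":[0,0,0]},{"hand":0,"translation":[0.25,6.2,0],"delta_rot":[0,0,0]},{"hand":0,"translation":[0,0,5],"delta_rot":[0,0,0]},{"hand":0,"translation":[0,0,5],"delta_rot":[0,0,0]},{"hand":0,"translation":[0,0,3.0],"delta_rot":[0,0,0]},{"hand":0,"translation":[0,0,1.6],"delta_rot":[0,0,0]},{"hand":0,"translation":[0,0,0],"delta_rot":[0,0,0]}]'
python3 - <<'E'
from h import *
p,d=ctrl.get_image("side");crop(p,240,270,100,75,8,"pics/side2.png");np.savez("side2.npz",p=p,d=d)
E
python3 where.py
```

```text
t: 4.82
tool_pos: [0.4454, 0.2855, 0.0925]
tool_rot: [-0.524, -3.096, 0.002]
contact_force: [-0.3, -0.7, 0.3]
opening: -0.0001
t 4.875 pos [0.4463 0.286  0.094 ] xhead 160.80979987922552 z [ 0.0007  0.0003 -1.    ] open 6.877871384435343e-05 F [-0.0435 -0.401   0.0103] q [ 0.4294 -0.0367  1.9568 -0.      1.2208 -0.8065]
```

View pics/side2.png

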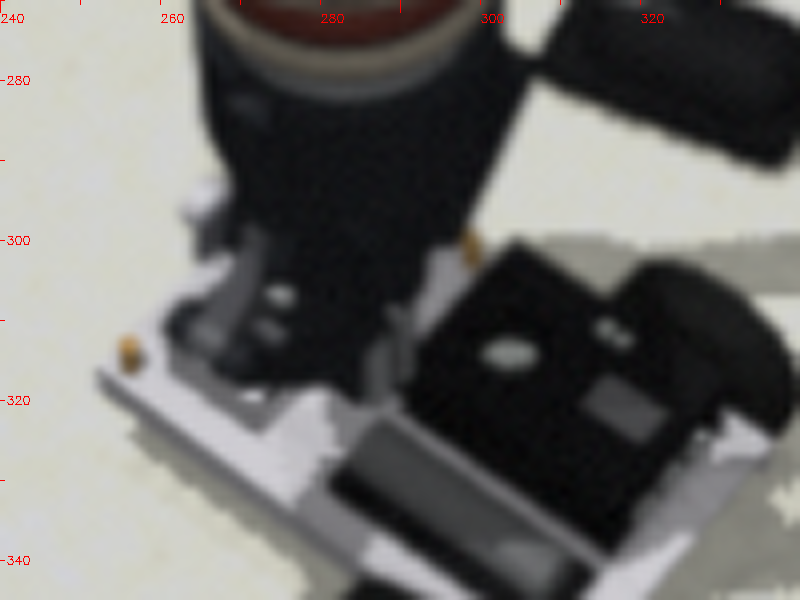

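```bash
python3 -m creep '[{"hand":0,"translation":[-0.8,0,0],"delta_rot":[0,0,0]},{"hand":0,"translation":[-0.8,0,0],"delta_rot":[0,0,0]},{"hand":0,"translation":[-0.7,0,0],"delta_rot":[0,0,0]},{"hand":0,"translation":[-0.6,0,0],"delta_rot":[0,0,0]},{"hand":0,"translation":[-0.4,0,0],"delta_rot":[0,0,0]},{"hand":0,"translation":[-0.2,0,0],"delta_rot":[0,0,0]}]'
python3 where.py .43 .28 .2
python3 -m creep '[{"hand":0,"translation":[1.5,0,0],"delta_rot":[0,0,0]},{"hand":0,"translation":[1,0,-5],"delta_rot":[0,0,0]},{"hand":0,"translation":[0,-5,-5],"delta_rot":[0,0,0]},{"hand":0,"translation":[0,-5.5,0],"delta_rot":[0,0,0]},{"hand":0,"translation":[0,-5.5,0],"delta_rot":[0,0,0]}]'
python3 - <<'E'
from h import *
p,d=ctrl.get_image("side");crop(p,240,270,100,75,8,"pics/side3.png");np.savez("side3.npz",p=p,d=d)
Q=cloud("side",d)[295:325,255:295].reshape(-1,3);q=Q[(Q[:,2]>.081)&(Q[:,2]<.11)];print(q.mean(0),len(q))
E
python3 where.py
```

```text
t: 5.62
tool_pos: [0.4792, 0.2741, 0.0931]
tool_rot: [-0.523, -3.098, 0.0]
contact_force: [0.5, 0.6, 0.8]
opening: -0.0004
t 5.625 pos [0.4792 0.2741 0.0931] xhead 160.83919812522322 z [-0.     -0.0002 -1.    ] open -0.00038055045655882114 F [0.5179 0.5619 0.7763] q [ 0.3848  0.0172  1.9048 -0.0002  1.2197 -0.8515]
shift now cm [  4.8415  -1.0604 -10.6849]
t: 6.25
tool_pos: [0.4036, 0.1363, 0.1882]
tool_rot: [0.519, 3.097, 0.001]
contact_force: [0.5, -1.0, -0.6]
opening: -0.0001
[0.49264374 0.26954871 0.09069898] 21
t 6.3 pos [0.4015 0.132  0.1867] xhead 160.74429214274696 z [-0.0016 -0.0043 -1.    ] open 0.0001364274311414848 F [ 2.1026 -0.0077 -1.1711] q [ 0.1437 -0.4289  2.1189 -0.004   1.4538 -1.0905]
```

View pics/side3.png

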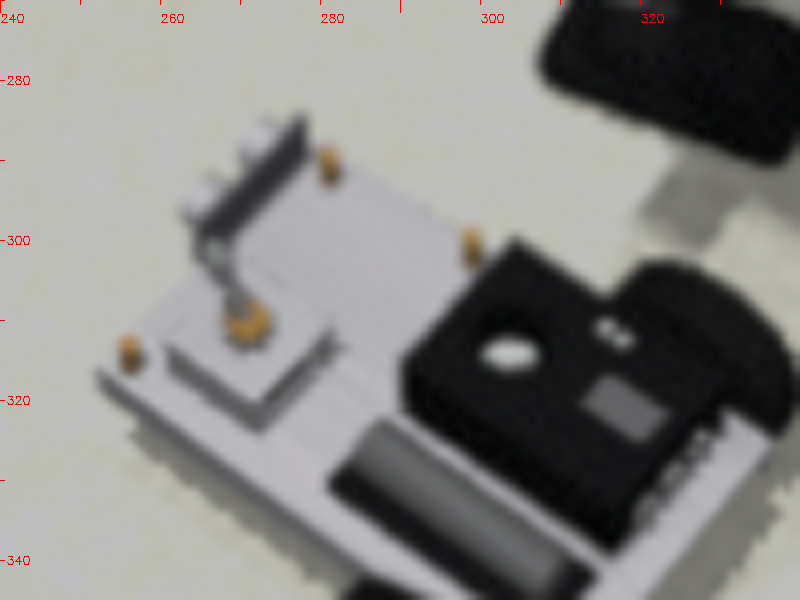

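The toggle now leans forward: its tip is at (266,301) and its base at (270,310), so it is on. Next, the key.

```bash
python3 -m creep '[{"hand":0.85,"translation":[0,0,0],"delta_rot":[0,0,10.4]},{"hand":0.85,"translation":[0,0,0],"delta_rot":[0,0,10.4]},{"hand":0.85,"translation":[0,0,0],"delta_rot":[0,0,10.4]},{"hand":0.85,"translation":[0,0,0],"delta_rot":[0,0,10.4]},{"hand":0.85,"translation":[0,0,0],"delta_rot":[0,0,10.1]},{"hand":0.85,"translation":[0,0,0],"delta_rot":[0,0,0]}]'
python3 where.py .6456 -.0757 .10 109
```

```text
t: 7.05
tool_pos: [0.404, 0.1373, 0.1871]
tool_rot: [-1.817, -2.562, 0.0]
contact_force: [-0.4, 0.1, 0.1]
opening: 0.0725
t 7.05 pos [0.404  0.1373 0.1871] xhead 109.30536831744027 z [-0.0005  0.0001 -1.    ] open 0.07246189829678278 F [-0.3643  0.0651  0.0891] q [ 0.1527 -0.4192  2.1114  0.0002  1.4498 -0.1843]
rot tool deg [-0.0227 -0.0154  0.3054] then shift cm [-28.005   15.9126   8.7133]
shift now cm [-28.0918  15.7665   8.6995]
```

```bash
python3 -m creep '[{"hand":0.85,"translation":[-5,2.8,0],"delta_rot":[0,0,0]},{"hand":0.85,"translation":[-5,2.8,0],"delta_rot":[0,0,0]},{"hand":0.85,"translation":[-5,2.8,0],"delta_rot":[0,0,0]},{"hand":0.85,"translation":[-5,2.8,0],"delta_rot":[0,0,0]},{"hand":0.85,"translation":[-5,2.8,0],"delta_rot":[0,0,0]},{"hand":0.85,"translation":[-3.1,1.8,2],"delta_rot":[0,0,0]},{"hand":0.85,"translation":[0,0,4.7],"delta_rot":[0,0,0]},{"hand":0.85,"translation":[0,0,2],"delta_rot":[0,0,0]}]'
python3 -m creep '[{"hand":0.85,"translation":[0,0,0],"delta_rot":[0,0,0]}]'
python3 - <<'E'
from h import *
p,d=ctrl.get_image("side");crop(p,220,150,100,75,8,"pics/side4.png");np.savez("side4.npz",p=p,d=d)
p,d=ctrl.get_image("top");crop(p,240,130,100,75,8,"pics/top4.png")
E
python3 where.py .6456 -.0757 .0065
```

```text
t: 8.05
tool_pos: [0.6441, -0.0761, 0.0967]
tool_rot: [-1.815, -2.557, 0.003]
contact_force: [0.7, 0.3, -0.4]
opening: 0.0725
t: 8.18
tool_pos: [0.6444, -0.0758, 0.0983]
tool_rot: [-1.816, -2.558, 0.003]
contact_force: [0.5, -0.9, 0.4]
opening: 0.0725
t 8.275 pos [ 0.6468 -0.0763  0.1021] xhead 109.23506367602926 z [ 0.002  -0.0004 -1.    ] open 0.07297412984198261 F [ 0.2471  0.3027 -0.0467] q [-0.2317  0.2276  1.658   0.0001  1.254  -0.5674]
shift now cm [ 0.1099 -0.1114  9.5594]
```

View pics/side4.png

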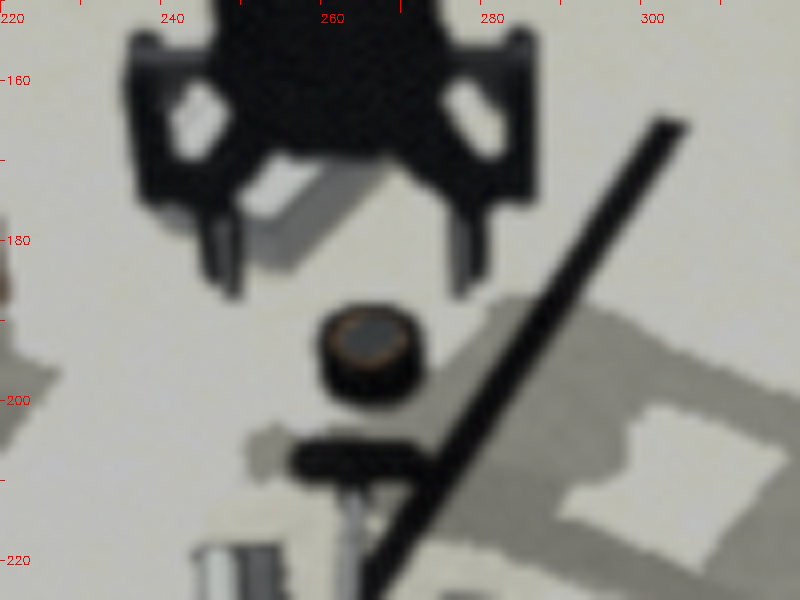

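View pics/top4.png

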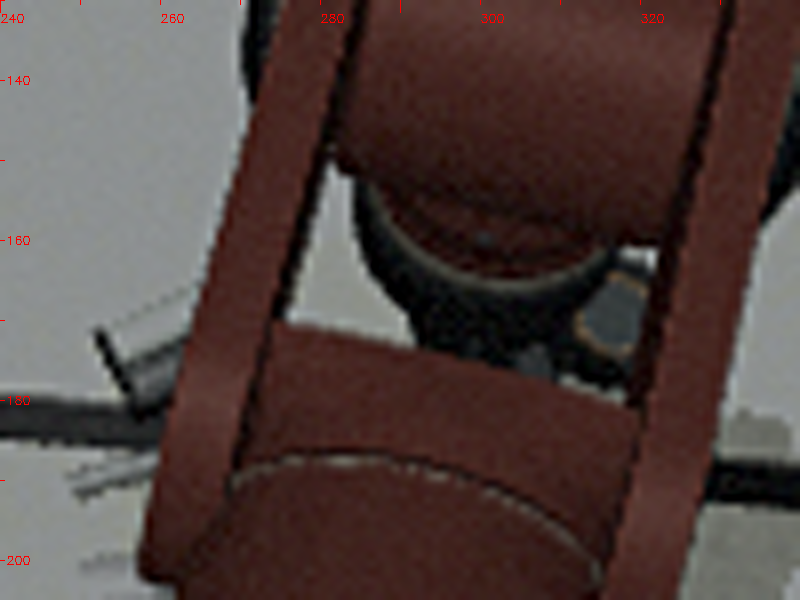

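Run:
```python
from h import *
h=np.radians(109.2);yd=np.array([np.sin(h),-np.cos(h),0])
c=np.array([.6445,-.0758,.0983])
for s in(-1,1):
  for dz in (-.008,0,.003): print(s,dz,proj("side",c+s*.0362*yd+[0,0,dz]))
print(proj("side",np.array([.6445,-.0758,.009])), [proj("side",np.array([.6445,-.0758,.009])+s*.026*yd) for s in(-1,1)])
```

```text
-1 -0.008 [[276.11774055 186.90286179]]
-1 0 [[276.02344572 184.78658314]]
-1 0.003 [[275.9878756 183.9881092]]
1 -0.008 [[250.26050267 186.91978429]]
1 0 [[250.05113744 184.80790424]]
1 0.003 [[249.97217505 184.01110322]]
[[264.64962892 207.37525066]] [array([[273.54060906, 207.38339819]]), array([[255.77197671, 207.3668594 ]])]
```

```bash
python3 -m creep '[{"hand":0.85,"translation":[0,0,4],"delta_rot":[0,0,0]},{"hand":0.85,"translation":[0,0,3],"delta_rot":[0,0,0]},{"hand":0.85,"translation":[0,0,1.5],"delta_rot":[0,0,0]},{"hand":0.85,"translation":[0,0,0.8],"delta_rot":[0,0,0]},{"hand":0.85,"translation":[0,0,0],"delta_rot":[0,0,0]}]'
python3 - <<'E'
from h import *
p,d=ctrl.get_image("side");crop(p,220,170,100,75,8,"pics/side5.png")
E
python3 where.py .6445 -.0758 .0065
```

```text
t: 8.9
tool_pos: [0.6468, -0.0768, 0.0084]
tool_rot: [1.82, 2.559, 0.001]
contact_force: [0.3, 0.2, 0.4]
opening: 0.0724
t 8.95 pos [ 0.6472 -0.0769  0.0089] xhead 109.16632114998619 z [ 0.002  -0.0005 -1.    ] open 0.07245263461264975 F [-0.3581 -0.0376 -0.3531] q [-0.2324  0.3458  1.6895  0.      1.1042 -0.5669]
shift now cm [ 0.1907 -0.2171  0.2367]
```

View pics/side5.png

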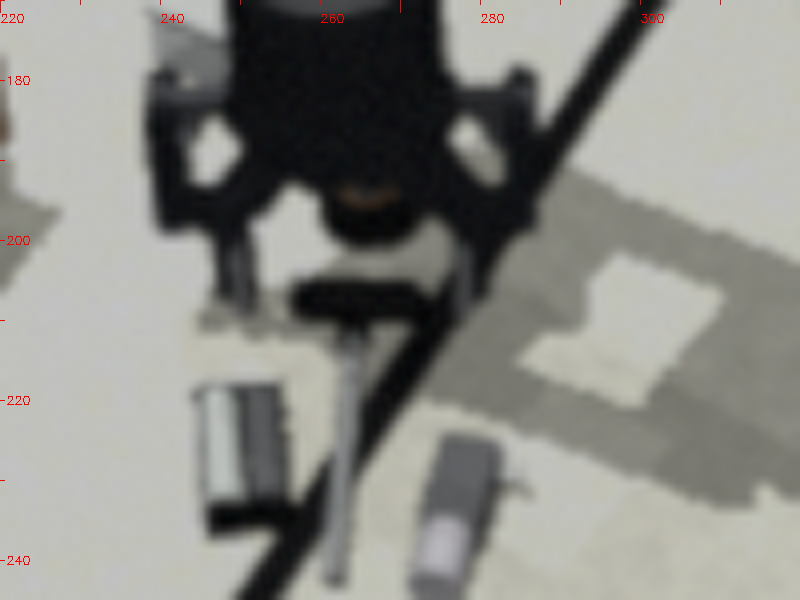

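Fingers straddle the bar (tips at (248,209) and (277,209), bar at (256-274,207)) and are still about 9 mm above the table. I'll go 3 mm lower and close.

```bash
python3 -m creep '[{"hand":0.85,"translation":[0.1,-0.1,0.3],"delta_rot":[0,0,0]},{"hand":0.85,"translation":[0,0,0],"delta_rot":[0,0,0]},{"hand":0.4,"translation":[0,0,0],"delta_rot":[0,0,0]},{"hand":0.4,"translation":[0,0,0],"delta_rot":[0,0,0]},{"hand":0.4,"translation":[0,0,0],"delta_rot":[0,0,0]},{"hand":0.4,"translation":[0,0,0],"delta_rot":[0,0,0]},{"hand":0.4,"translation":[0,0,0],"delta_rot":[0,0,0]}]' 30
python3 where.py
```

```text
t: 9.82
tool_pos: [0.6455, -0.0763, 0.0052]
tool_rot: [1.82, 2.559, 0.001]
contact_force: [-0.6, -0.0, 6.2]
opening: 0.0495
t 9.825 pos [ 0.6455 -0.0763  0.0052] xhead 109.15493773941658 z [ 0.0011 -0.0003 -1.    ] open 0.049467551112584086 F [-0.5713 -0.0121  6.1715] q [-0.232   0.348   1.694  -0.      1.0985 -0.5663]
```

```bash
python3 -m creep '[{"hand":0.4,"translation":[0,0,-1],"delta_rot":[0,0,0]},{"hand":0.4,"translation":[0,0,-2],"delta_rot":[0,0,0]},{"hand":0.4,"translation":[0,0,-3],"delta_rot":[0,0,0]},{"hand":0.4,"translation":[0,0,-3],"delta_rot":[0,0,0]},{"hand":0.4,"translation":[0,0,0],"delta_rot":[0,0,0]}]'
python3 - <<'E'
from h import *
p,d=ctrl.get_image("side");crop(p,220,150,100,75,8,"pics/side6.png");np.savez("side6.npz",p=p,d=d)
E
python3 where.py
```

```text
t: 10.45
tool_pos: [0.6474, -0.0767, 0.0989]
tool_rot: [1.817, 2.554, 0.005]
contact_force: [0.1, -0.8, -1.7]
opening: 0.0495
t 10.5 pos [ 0.6459 -0.0763  0.0964] xhead 109.15636550799232 z [ 0.0033 -0.0008 -1.    ] open 0.04957481068676194 F [-0.5631 -0.7409 -0.7868] q [-0.2319  0.2311  1.6642 -0.      1.2428 -0.5663]
```

View pics/side6.png

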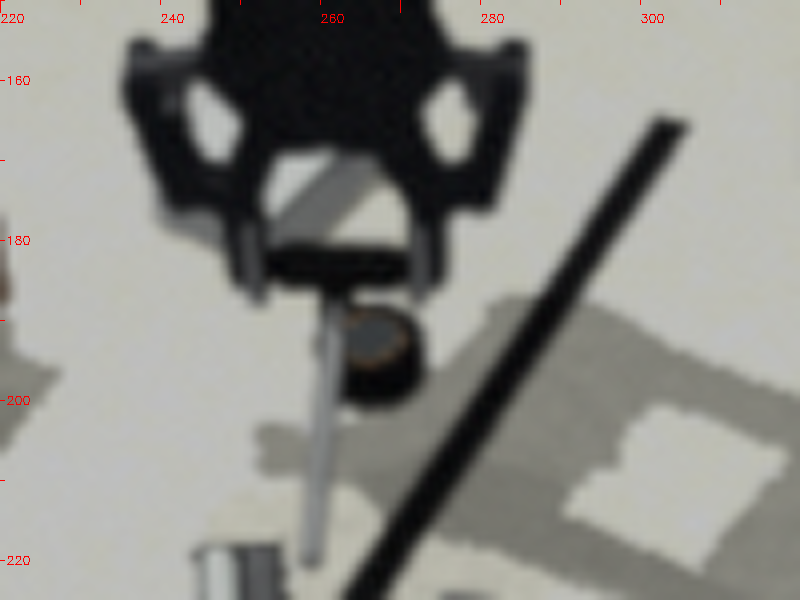

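The key is held at its ends: bar at (261,183), shaft down to (257,220). Lift higher, then try a 4 N grip.

```bash
python3 -m creep '[{"hand":0.4,"translation":[0,0,-3],"delta_rot":[0,0,0]},{"hand":0.4,"translation":[0,0,-4],"delta_rot":[0,0,0]},{"hand":0.4,"translation":[0,0,-4],"delta_rot":[0,0,0]},{"hand":0.4,"translation":[0,0,-3],"delta_rot":[0,0,0]},{"hand":0.4,"translation":[0,0,-1],"delta_rot":[0,0,0]},{"hand":0.4,"translation":[0,0,0],"delta_rot":[0,0,0]}]'
python3 -m creep '[{"hand":0.4,"translation":[0,0,0],"delta_rot":[0,0,0]}]' 4
python3 where.py
```

```text
t: 11.25
tool_pos: [0.6446, -0.0761, 0.2433]
tool_rot: [-1.82, -2.559, 0.001]
contact_force: [0.3, 0.8, -1.2]
opening: 0.0497
t: 11.38
tool_pos: [0.6439, -0.0759, 0.2417]
tool_rot: [-1.819, -2.557, 0.002]
contact_force: [0.8, -0.6, -0.6]
opening: 0.0496
t 11.375 pos [ 0.6439 -0.0759  0.2417] xhead 109.15326796507212 z [-0.0041  0.0009 -1.    ] open 0.0496172638900568 F [ 0.7517 -0.5502 -0.5764] q [-0.232   0.1082  1.5503 -0.      1.4873 -0.5663]
```

Accepted. Give it time to swing and settle.

```bash
python3 -m creep '[{"hand":0.4,"translation":[0,0,0],"delta_rot":[0,0,0]},{"hand":0.4,"translation":[0,0,0],"delta_rot":[0,0,0]},{"hand":0.4,"translation":[0,0,0],"delta_rot":[0,0,0]},{"hand":0.4,"translation":[0,0,0],"delta_rot":[0,0,0]},{"hand":0.4,"translation":[0,0,0],"delta_rot":[0,0,0]},{"hand":0.4,"translation":[0,0,0],"delta_rot":[0,0,0]},{"hand":0.4,"translation":[0,0,0],"delta_rot":[0,0,0]},{"hand":0.4,"translation":[0,0,0],"delta_rot":[0,0,0]}]'
python3 - <<'E'
from h import *
p,d=ctrl.get_image("side");crop(p,210,120,100,75,8,"pics/side7.png");np.savez("side7.npz",p=p,d=d)
E
python3 where.py
```

```text
t: 12.38
tool_pos: [0.6449, -0.0761, 0.2445]
tool_rot: [1.821, 2.56, -0.0]
contact_force: [-0.9, -0.2, -0.7]
opening: 0.0492
t 12.425 pos [ 0.6449 -0.0761  0.2445] xhead 109.151602799319 z [ 0.  0. -1.] open 0.049496579944725436 F [ 0.0863 -0.7376 -0.978 ] q [-0.232   0.1064  1.5474  0.      1.4877 -0.5663]
```

View pics/side7.png

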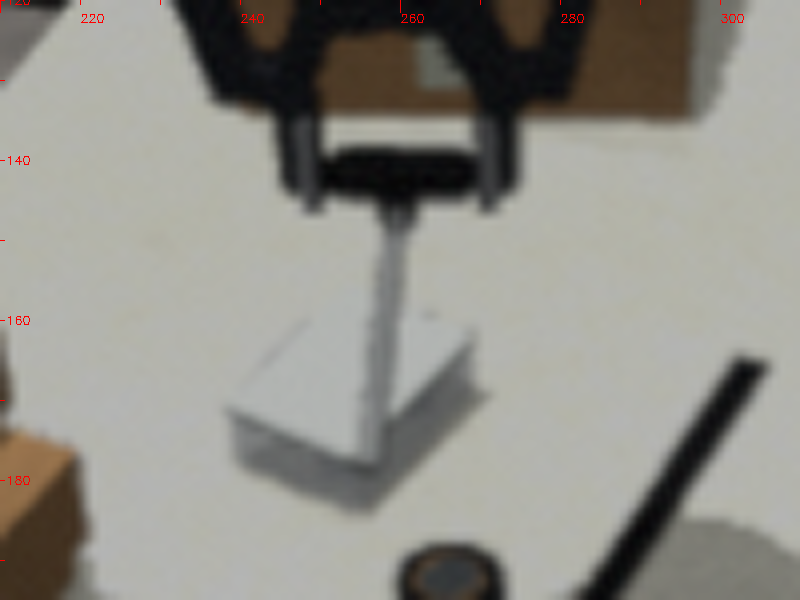

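```bash
cat > tip.py <<'E'
import sys
from h import *
from scipy.optimize import least_squares
np.set_printoptions(precision=4,suppress=True)
# args: bar u v, tip u v (side), keep bar-tip 130mm and bar at TCP xy ; swing about jaw axis
bu,bv,tu,tv=map(float,sys.argv[1:5]);o=ctrl.get_obs();p=o["tool_pos"]
from scipy.spatial.transform import Rotation as Ro
R=Ro.from_rotvec(o["tool_rot"]).as_matrix();x,z=R[:,0],R[:,2]
oo,r=ray("side",bu,bv)
# bar: intersect ray with plane thru TCP normal to tool x
s=((p-oo)@x)/(r@x);bar=oo+r*s
print("TCP",p,"bar(on tool x=0 plane)",bar,"bar rel tool",R.T@(bar-p))
f=lambda a:(proj("side",bar+.130*(np.cos(a[0])*(np.cos(a[1])*z+np.sin(a[1])*R[:,1])+np.sin(a[0])*x))[0]-[tu,tv])
a=least_squares(f,[.1,0]).x;print("swing deg",np.degrees(a),"tip",bar+.130*(np.cos(a[0])*(np.cos(a[1])*z+np.sin(a[1])*R[:,1])+np.sin(a[0])*x),f(a))
E
python3 tip.py 258.5 141.5 256 177.5
python3 - <<'E'
from h import *
np.set_printoptions(precision=4,suppress=True)
d=np.load("side7.npz")["d"];P=cloud("side",d)
for v in range(138,180,3):
  print(v,[P[v,u] for u in range(255,261) if P[v,u][2]>.06][:3])
E
```

```text
TCP [ 0.6449 -0.0761  0.2445] bar(on tool x=0 plane) [ 0.6481 -0.075   0.2476] bar rel tool [ 0.      0.0034 -0.0031]
swing deg [-3.1407  6.6759] tip [ 0.6647 -0.0768  0.1187] [-0. -0.]
138 [array([ 0.6577, -0.076 ,  0.2557]), array([ 0.6558, -0.0779,  0.2548]), array([ 0.654 , -0.0799,  0.2538])]
141 [array([ 0.6529, -0.0647,  0.2553]), array([ 0.6527, -0.07  ,  0.2517]), array([ 0.6475, -0.065 ,  0.2565])]
144 [array([ 0.6545, -0.0667,  0.2441]), array([ 0.6523, -0.0679,  0.2438]), array([ 0.6491, -0.067 ,  0.2452])]
147 [array([ 0.6455, -0.0581,  0.243 ]), array([ 0.6418, -0.0564,  0.2452]), array([ 0.6371, -0.0523,  0.2493])]
150 [array([ 0.6357, -0.0422,  0.2477]), array([ 0.6337, -0.0439,  0.2469]), array([ 0.6311, -0.0441,  0.2474])]
153 [array([ 0.6313, -0.0315,  0.2473]), array([ 0.6286, -0.0316,  0.2479]), array([ 0.6284, -0.0371,  0.2439])]
156 [array([ 0.6296, -0.0211,  0.2461]), array([ 0.6282, -0.0238,  0.2445]), array([ 0.6258, -0.0246,  0.2444])]
159 [array([ 0.6255, -0.0113,  0.2452]), array([ 0.623 , -0.0116,  0.2457]), array([ 0.6221, -0.0154,  0.243 ])]
162 [array([ 0.6215, -0.0016,  0.2444]), array([ 0.6193, -0.0026,  0.2442]), array([ 0.6174, -0.0043,  0.2434])]
165 [array([0.62  , 0.0083, 0.2432]), array([0.6183, 0.0063, 0.242 ]), array([0.6155, 0.0066, 0.243 ])]
168 [array([0.6156, 0.0188, 0.2433]), array([0.6142, 0.0161, 0.2415]), array([0.6121, 0.0148, 0.2411])]
171 [array([0.6124, 0.0266, 0.2411]), array([0.6104, 0.0253, 0.2406]), array([0.6082, 0.0243, 0.2404])]
174 [array([0.6119, 0.0343, 0.2381]), array([0.6093, 0.0342, 0.2387]), array([0.6071, 0.0334, 0.2387])]
177 [array([0.606 , 0.0476, 0.2413]), array([0.6052, 0.044 , 0.2385]), array([0.6033, 0.0425, 0.2379])]
```

Depth shows the shaft still level (z about 0.24 along its length), so the 4 N request hasn't eased the grip. I'll ease it by opening in small steps, checking the shaft's slope each time.

```bash
cat > sl.py <<'E'
from h import *
p,d=ctrl.get_image("side");o=ctrl.get_obs();t=o["tool_pos"]
P=cloud("side",d).reshape(-1,3);
from scipy.spatial.transform import Rotation as Ro
R=Ro.from_rotvec(o["tool_rot"]).as_matrix();L=(P-t)@R  # tool coords
m=(abs(L[:,1])<.012)&(L[:,0]>-.14)&(L[:,0]<.15)&(L[:,2]>-.03)&(L[:,2]<.14)&(np.hypot(L[:,0],L[:,2])>.02)
q=L[m]
np.set_printoptions(precision=3,suppress=True)
print("t",o["t"],"open",o["opening"],"F",o["contact_force"],"n",len(q))
if len(q)>5:
    a=np.degrees(np.arctan2(q[:,2],q[:,0]));print("shaft angle below +x median",np.median(a),np.percentile(a,[10,90]),"far pt tool",np.percentile(q,[2,98],axis=0))
import sys
if len(sys.argv)>1:
    u,v=proj("side",t)[0];crop(p,max(0,min(460,int(u)-50)),max(0,min(345,int(v)-25)),100,75,8,sys.argv[1])
E
python3 sl.py
python3 -m creep '[{"hand":0.55,"translation":[0,0,0],"delta_rot":[0,0,0]},{"hand":0.55,"translation":[0,0,0],"delta_rot":[0,0,0]},{"hand":0.55,"translation":[0,0,0],"delta_rot":[0,0,0]},{"hand":0.55,"translation":[0,0,0],"delta_rot":[0,0,0]}]' 4
python3 sl.py
```

```text
t 12.475 open 0.04944263416081675 F [-0.516 -0.808 -1.342] n 116
shaft angle below +x median 1.0648617570548966 [-6.956  3.129] far pt tool [[ 0.02  -0.004 -0.007]
 [ 0.13   0.005  0.009]]
t: 12.98
tool_pos: [0.6449, -0.0761, 0.2445]
tool_rot: [-1.821, -2.56, -0.0]
contact_force: [0.1, -0.8, -1.6]
opening: 0.0494
t 13.025 open 0.049317749693199825 F [-0.217 -0.138 -0.898] n 111
shaft angle below +x median 1.0452940337993224 [-7.671  3.217] far pt tool [[ 0.02  -0.004 -0.006]
 [ 0.128  0.005  0.008]]
```

```bash
python3 -m creep '[{"hand":0.57,"translation":[0,0,0],"delta_rot":[0,0,0]},{"hand":0.57,"translation":[0,0,0],"delta_rot":[0,0,0]},{"hand":0.57,"translation":[0,0,0],"delta_rot":[0,0,0]}]' 4
python3 sl.py
python3 -m creep '[{"hand":0.575,"translation":[0,0,0],"delta_rot":[0,0,0]},{"hand":0.575,"translation":[0,0,0],"delta_rot":[0,0,0]},{"hand":0.575,"translation":[0,0,0],"delta_rot":[0,0,0]}]' 4
python3 sl.py
```

```text
t: 13.4
tool_pos: [0.6449, -0.0762, 0.2445]
tool_rot: [1.821, 2.56, -0.0]
contact_force: [0.0, -0.2, -1.2]
opening: 0.0495
t 13.45 open 0.04937021521680759 F [ 0.429  0.032 -0.191] n 111
shaft angle below +x median 0.7327166750908103 [-6.005  3.155] far pt tool [[ 0.021 -0.003 -0.006]
 [ 0.129  0.005  0.009]]
t: 13.82
tool_pos: [0.6449, -0.0761, 0.2445]
tool_rot: [-1.821, -2.56, 0.0]
contact_force: [-0.2, -0.1, -0.6]
opening: 0.0491
t 13.875 open 0.049465239348949884 F [ 0.129 -1.408 -0.483] n 113
shaft angle below +x median 1.0442341578264247 [-7.539  3.332] far pt tool [[ 0.02  -0.003 -0.006]
 [ 0.129  0.005  0.009]]
```

```bash
python3 -m creep '[{"hand":0.58,"translation":[0,0,0],"delta_rot":[0,0,0]},{"hand":0.58,"translation":[0,0,0],"delta_rot":[0,0,0]}]' 4
python3 sl.py
python3 -m creep '[{"hand":0.585,"translation":[0,0,0],"delta_rot":[0,0,0]},{"hand":0.585,"translation":[0,0,0],"delta_rot":[0,0,0]}]' 4
python3 sl.py
```

```text
t: 14.12
tool_pos: [0.6449, -0.0761, 0.2445]
tool_rot: [-1.821, -2.56, -0.0]
contact_force: [0.1, 0.4, -0.4]
opening: 0.0498
t 14.175 open 0.049322989248873565 F [-0.35   0.459 -0.076] n 111
shaft angle below +x median 1.4374078585606271 [-4.953  3.808] far pt tool [[ 0.02  -0.003 -0.006]
 [ 0.129  0.005  0.009]]
t: 14.42
tool_pos: [0.645, -0.0761, 0.2445]
tool_rot: [1.821, 2.56, 0.0]
contact_force: [-1.2, -0.2, -0.7]
opening: 0.0498
t 14.475 open 0.04972851988064285 F [ 0.917 -0.607 -0.903] n 117
shaft angle below +x median 2.5284748568893987 [-6.666  4.618] far pt tool [[ 0.02  -0.004 -0.006]
 [ 0.128  0.005  0.013]]
```

It's starting to swing (+1.5°). Smaller steps from here.

```bash
python3 -m creep '[{"hand":0.585,"translation":[0,0,0],"delta_rot":[0,0,0]},{"hand":0.585,"translation":[0,0,0],"delta_rot":[0,0,0]}]' 4
python3 sl.py
python3 -m creep '[{"hand":0.588,"translation":[0,0,0],"delta_rot":[0,0,0]},{"hand":0.588,"translation":[0,0,0],"delta_rot":[0,0,0]}]' 4
python3 sl.py
```

```text
t: 14.72
tool_pos: [0.6449, -0.0761, 0.2445]
tool_rot: [-1.821, -2.56, 0.0]
contact_force: [0.7, 0.0, -1.0]
opening: 0.0498
t 14.775 open 0.0497743687985121 F [-0.195  0.19  -0.49 ] n 115
shaft angle below +x median 2.2579110781973735 [-4.381  4.506] far pt tool [[ 0.02  -0.003 -0.006]
 [ 0.129  0.005  0.013]]
t: 15.02
tool_pos: [0.6449, -0.0761, 0.2445]
tool_rot: [-1.821, -2.56, -0.0]
contact_force: [-1.0, 0.1, -1.0]
opening: 0.0505
t 15.075 open 0.05039609933000349 F [-0.287  0.516 -0.322] n 118
shaft angle below +x median 3.1779085376714176 [-5.129  5.734] far pt tool [[ 0.02  -0.003 -0.005]
 [ 0.129  0.005  0.014]]
```

```bash
python3 -m creep '[{"hand":0.592,"translation":[0,0,0],"delta_rot":[0,0,0]},{"hand":0.592,"translation":[0,0,0],"delta_rot":[0,0,0]}]' 4
python3 sl.py
python3 -m creep '[{"hand":0.595,"translation":[0,0,0],"delta_rot":[0,0,0]},{"hand":0.595,"translation":[0,0,0],"delta_rot":[0,0,0]}]' 4
python3 sl.py
```

```text
t: 15.32
tool_pos: [0.6449, -0.0761, 0.2445]
tool_rot: [-1.821, -2.56, -0.0]
contact_force: [0.4, 0.1, -1.0]
opening: 0.0504
t 15.375 open 0.05060854934976768 F [-0.346 -0.6   -0.207] n 133
shaft angle below +x median 29.327268798143944 [24.141 31.801] far pt tool [[ 0.021 -0.004  0.008]
 [ 0.107  0.005  0.065]]
t: 15.62
tool_pos: [0.6449, -0.0762, 0.2445]
tool_rot: [1.821, 2.56, -0.0]
contact_force: [0.4, 0.7, -0.8]
opening: 0.0508
t 15.675 open 0.050819298847652745 F [-0.825 -0.147 -0.301] n 106
shaft angle below +x median 80.70729243723173 [77.746 83.362] far pt tool [[ 0.002 -0.003  0.021]
 [ 0.021  0.005  0.122]]
```

Swinging freely now; let it settle.

```bash
python3 -m creep '[{"hand":0.595,"translation":[0,0,0],"delta_rot":[0,0,0]},{"hand":0.595,"translation":[0,0,0],"delta_rot":[0,0,0]},{"hand":0.595,"translation":[0,0,0],"delta_rot":[0,0,0]},{"hand":0.595,"translation":[0,0,0],"delta_rot":[0,0,0]},{"hand":0.595,"translation":[0,0,0],"delta_rot":[0,0,0]},{"hand":0.595,"translation":[0,0,0],"delta_rot":[0,0,0]}]' 4
python3 sl.py pics/side8.png
```

```text
t: 16.42
tool_pos: [0.6449, -0.0761, 0.2445]
tool_rot: [-1.821, -2.56, -0.0]
contact_force: [0.2, -1.0, -0.8]
opening: 0.0508
t 16.475 open 0.051003782021291716 F [ 0.247  0.689 -0.893] n 110
shaft angle below +x median 77.5088378379488 [74.7   80.111] far pt tool [[ 0.004 -0.003  0.021]
 [ 0.028  0.005  0.121]]
```

View pics/side8.png

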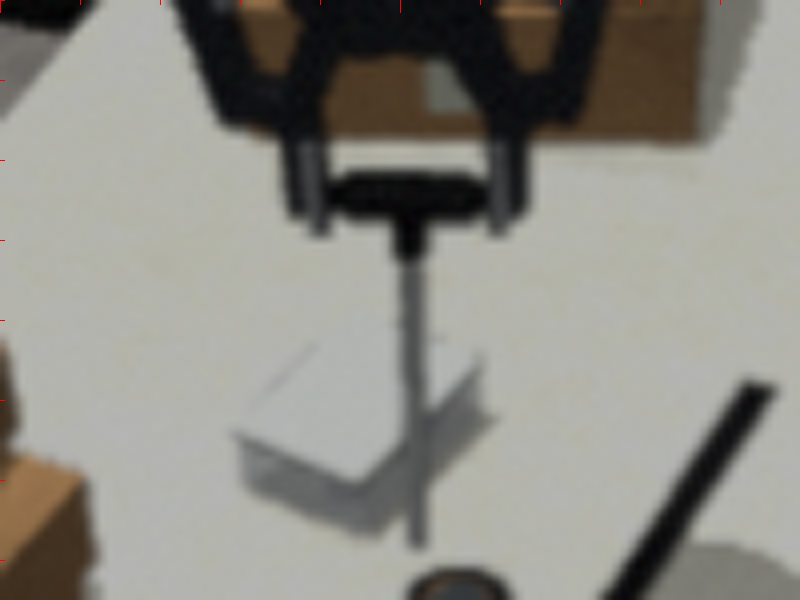

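```bash
cat >> sl.py <<'E'
r=np.hypot(q[:,0],q[:,2]);g=q[(r>.035)]
if len(g)>10:
    c,vv=g.mean(0),np.linalg.svd(g-g.mean(0))[2][0]
    vv*=np.sign(vv[2]);print("fit axis tool",vv,"tilt x deg",np.degrees(np.arctan2(vv[0],vv[2])),"tilt y deg",np.degrees(np.arctan2(vv[1],vv[2])),"ctr",c,"max z",g[:,2].max())
E
python3 sl.py
python3 -m creep '[{"hand":0.597,"translation":[0,0,0],"delta_rot":[0,0,0]},{"hand":0.597,"translation":[0,0,0],"delta_rot":[0,0,0]},{"hand":0.597,"translation":[0,0,0],"delta_rot":[0,0,0]},{"hand":0.597,"translation":[0,0,0],"delta_rot":[0,0,0]}]' 4
python3 sl.py
```

```text
t 16.525 open 0.05050402027155828 F [-0.368 -0.135 -0.701] n 109
shaft angle below +x median 77.28728457291028 [73.742 79.434] far pt tool [[ 0.005 -0.003  0.021]
 [ 0.027  0.005  0.122]]
fit axis tool [0.19  0.028 0.981] tilt x deg 10.983738234785093 tilt y deg 1.6445950554762776 ctr [0.017 0.001 0.078] max z 0.12367172915151106
t: 17.02
tool_pos: [0.645, -0.0761, 0.2445]
tool_rot: [1.821, 2.56, -0.0]
contact_force: [0.3, 0.6, -0.7]
opening: 0.0508
t 17.075 open 0.050888971033543014 F [ 0.408  0.216 -0.863] n 110
shaft angle below +x median 77.67072934829014 [75.032 80.659] far pt tool [[ 0.003 -0.003  0.022]
 [ 0.027  0.005  0.122]]
fit axis tool [0.199 0.027 0.98 ] tilt x deg 11.501858151146106 tilt y deg 1.5788872374251366 ctr [0.017 0.001 0.078] max z 0.12466422907246176
```

```bash
python3 -m creep '[{"hand":0.6,"translation":[0,0,0],"delta_rot":[0,0,0]},{"hand":0.6,"translation":[0,0,0],"delta_rot":[0,0,0]},{"hand":0.6,"translation":[0,0,0],"delta_rot":[0,0,0]}]' 4
python3 sl.py
```

```text
t: 17.45
tool_pos: [0.6449, -0.0761, 0.2445]
tool_rot: [-1.821, -2.56, 0.0]
contact_force: [0.3, -0.9, -0.3]
opening: 0.0509
t 17.5 open 0.05129562851063377 F [-0.083  0.167 -0.669] n 106
shaft angle below +x median 78.90824231861728 [75.378 81.526] far pt tool [[ 0.004 -0.003  0.021]
 [ 0.024  0.005  0.122]]
fit axis tool [0.18  0.036 0.983] tilt x deg 10.35733077309608 tilt y deg 2.1055215698869025 ctr [0.015 0.001 0.079] max z 0.12680785639704253
```

```bash
python3 -m creep '[{"hand":0.602,"translation":[0,0,0],"delta_rot":[0,0,0]},{"hand":0.602,"translation":[0,0,0],"delta_rot":[0,0,0]},{"hand":0.602,"translation":[0,0,0],"delta_rot":[0,0,0]}]' 4
python3 sl.py
```

```text
t: 17.88
tool_pos: [0.6449, -0.0761, 0.2445]
tool_rot: [1.821, 2.56, 0.0]
contact_force: [-0.1, -0.1, -1.1]
opening: 0.051
t 17.925 open 0.05145975146021656 F [ 0.533 -0.759 -0.397] n 97
shaft angle below +x median 84.51187953539934 [82.071 87.164] far pt tool [[ 0.    -0.004  0.022]
 [ 0.013  0.005  0.123]]
fit axis tool [0.088 0.043 0.995] tilt x deg 5.04138323506186 tilt y deg 2.4677011629275514 ctr [0.007 0.001 0.079] max z 0.12799616572063782
```

```bash
python3 -m creep '[{"hand":0.603,"translation":[0,0,0],"delta_rot":[0,0,0]},{"hand":0.603,"translation":[0,0,0],"delta_rot":[0,0,0]},{"hand":0.603,"translation":[0,0,0],"delta_rot":[0,0,0]}]' 4
python3 sl.py
```

```text
t: 18.3
tool_pos: [0.6449, -0.0761, 0.2445]
tool_rot: [1.821, 2.56, -0.0]
contact_force: [-0.3, -0.1, -1.0]
opening: 0.0519
t 18.35 open 0.05116797481122258 F [-0.266 -0.376 -1.079] n 96
shaft angle below +x median 85.97309104652041 [82.067 87.932] far pt tool [[-0.001 -0.004  0.023]
 [ 0.01   0.006  0.126]]
fit axis tool [0.043 0.036 0.998] tilt x deg 2.4585571198424714 tilt y deg 2.0864444866915397 ctr [0.006 0.001 0.079] max z 0.12879691912703017
```

Tilt is down to about 2.5°. Grip firmly again.

```bash
python3 -m creep '[{"hand":0.57,"translation":[0,0,0],"delta_rot":[0,0,0]},{"hand":0.4,"translation":[0,0,0],"delta_rot":[0,0,0]},{"hand":0.4,"translation":[0,0,0],"delta_rot":[0,0,0]},{"hand":0.4,"translation":[0,0,0],"delta_rot":[0,0,0]},{"hand":0.4,"translation":[0,0,0],"delta_rot":[0,0,0]}]' 50
python3 sl.py pics/side9.png; python3 where.py .416 .253 .27
```

```text
t: 18.98
tool_pos: [0.6449, -0.0761, 0.2445]
tool_rot: [-1.821, -2.56, 0.0]
contact_force: [0.1, -0.7, 0.3]
opening: 0.0485
t 19.025 open 0.04845946408329151 F [ 0.549 -0.692 -0.888] n 103
shaft angle below +x median 82.89998429952557 [79.101 85.161] far pt tool [[ 0.002 -0.003  0.022]
 [ 0.015  0.005  0.124]]
fit axis tool [0.103 0.047 0.994] tilt x deg 5.912465936075105 tilt y deg 2.730774794488751 ctr [0.01  0.001 0.08 ] max z 0.1278017435531997
t 19.025 pos [ 0.6449 -0.0761  0.2445] xhead 109.15644423545011 z [-0.  0. -1.] open 0.04845946408329151 F [ 0.5492 -0.6921 -0.8878] q [-0.232   0.1065  1.5474  0.      1.4877 -0.5663]
shift now cm [ 38.5997 -10.8268  -2.5492]
```

View pics/side9.png

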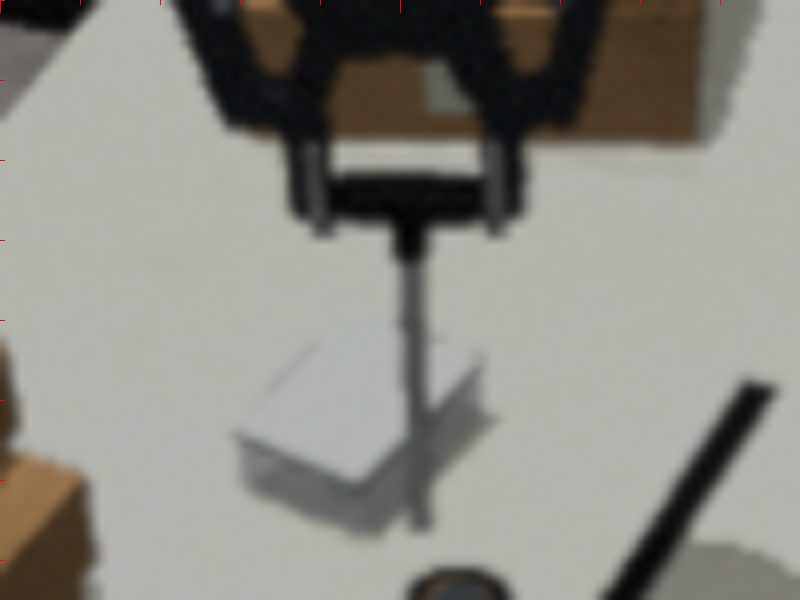

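```bash
python3 - <<'E'
from h import *
t=np.array([.6449,-.0761,.2445]);u,v=proj("side",t)[0];print(int(u)-50,int(v)-25)
print(proj("side",[t+[0,0,.004],t-[0,0,.126]]))
E
python3 - <<'E'
import subprocess
from h import *
t=np.array([.6449,-.0761,.2445]);u,v=proj("side",t)[0];a,b=int(u)-50,int(v)-25
print(subprocess.run(["python3","tip.py",str(a+409/8),str(b+198/8),str(a+420/8),str(b+526/8)],capture_output=True,text=True).stdout)
E
```

```text
209 117
[[259.81419612 141.2255234 ]
 [262.54033519 179.27263851]]
TCP [ 0.6449 -0.0761  0.2445] bar(on tool x=0 plane) [ 0.6442 -0.0763  0.2468] bar rel tool [-0.     -0.0007 -0.0023]
swing deg [5.8117 1.2654] tip [ 0.6426 -0.063   0.1175] [-0. -0.]
```

Run:
```python
from h import *
np.set_printoptions(precision=4,suppress=True)
for n,f in(("top","top0.npz"),("side","side0.npz"),("side","side3.npz")):
    a=np.load(f);P=cloud(n,a["d"]);g=a["p"].astype(int).sum(2)
    # pixels whose ray hits z=.074 plane near mouth
    res=[]
    for v in range(240,345):
        for u in range(130,330):
            m=atz(n,u,v,.074)
            if abs(m[0]-.416)<.017 and abs(m[1]-.2525)<.017: res.append((m[0],m[1],P[v,u,2],g[v,u],u,v))
    r=np.array(res);hole=(r[:,2]<.0685)
    c=r[hole];print(n,f,len(r),hole.sum(),"area mm2/px",np.nan,"hole centroid on .074:",c[:,:2].mean(0),"range",c[:,:2].min(0),c[:,:2].max(0))
    w=c[c[:,3]>330];print(" bright",len(w), "uv range",w[:,4:].min(0) if len(w) else 0,w[:,4:].max(0) if len(w) else 0)
    U=sorted(set(r[:,4]));V=sorted(set(r[:,5]))
    Z={(int(x[4]),int(x[5])):x[2] for x in r}
    for vv in V: print(int(vv)," ".join("%3d"%(1000*Z[(int(uu),int(vv))]) if (int(uu),int(vv)) in Z else " . " for uu in U))
    print([int(x) for x in U])
```

```text
top top0.npz 202 55 area mm2/px nan hole centroid on .074: [0.4155 0.2491] range [0.4054 0.2371] [0.4318 0.2578]
 bright 27 uv range [158. 255.] [165. 265.]
255  .   75  75  74  73  72  73  72  72  74  75  69  69  57  45
256  .   73  73  72  72  73  71  75  72  73  72  76  72  74  73
257  .   71  74  71  74  71  73  70  74  74  75  74  74  74  72
258  .   74  73  75  70  71  73  72  67  64  72  73  73  72  75
259  .   70  72  72  76  73  63  59  51  57  58  59  73  71  72
260  .   77  74  71  77  73  62  49  56  60  56  56  73  73  72
261  .   72  73  71  71  65  53  56  59  57  55  57  58  74  76
262  .   71  71  74  71  64  52  56  60  59  56  63  53  74  70
263  71  73  72  72  70  61  55  58  61  59  58  56  61  74  73
264  73  77  71  75  73  67  59  54  60  55  59  59  70  72  74
265  74  79  71  75  70  71  61  50  55  55  56  62  70  74  71
266  75  72  77  68  74  72  74  69  54  47  72  68  75  69  76
267  72  75  75  72  71  75  73  74  74  71  68  69  71  74  74
268  77  76  68  76  76  74  73  73  68  72  73  70  76  75  73
[151, 152, 153, 154, 155, 156, 157, 158, 159, 1
[... 2398 characters left out ...]
  59  56  57  61  62  70  73  73  72  .   . 
312  74  74  72  74  75  73  58  56  54  52  55  56  59  64  76  74  74  .   . 
313  72  75  69  74  73  73  54  58  56  54  56  59  52  61  72  72  .   .   . 
314  74 942  75  72  74  71  73  59  56  59  55  57  54  70  75  74  .   .   . 
315  .   73  73  74  77  73  72  73  72  55  56  72  73  72  73  72  .   .   . 
316  .   .   .   .   .   73  74  74  74  74  73  74  76  73  75  .   .   .   . 
317  .   .   .   .   .   .   .   .   73  73  73  74  73  76  69  .   .   .   . 
318  .   .   .   .   .   .   .   .   .   .   .   75  72  71  72  .   .   .   . 
[294, 295, 296, 297, 298, 299, 300, 301, 302, 303, 304, 305, 306, 307, 308, 309, 310, 311, 312]
```

```bash
python3 -m creep '[{"hand":0.4,"translation":[0,0,-1.5],"delta_rot":[0,-3,0]},{"hand":0.4,"translation":[0,0,0],"delta_rot":[1.5,-3,0]},{"hand":0.4,"translation":[0,0,0],"delta_rot":[0,0,0]}]'
python3 -c "
from h import *
print(atz('side',303.2,311.6,.074),atz('side',302.8,311.3,.074))"
python3 sl.py;python3 where.py .416 .254 .26
```

```text
t: 19.4
tool_pos: [0.645, -0.0753, 0.2596]
tool_rot: [1.778, 2.501, -0.125]
contact_force: [0.2, -0.4, -0.8]
opening: 0.0489
[0.41413203 0.25518171 0.074     ] [0.41521147 0.25475397 0.074     ]
t 19.45 open 0.04832445518541729 F [-0.382 -0.24   0.188] n 93
shaft angle below +x median 82.34435012763178 [79.063 84.628] far pt tool [[ 0.002 -0.003  0.021]
 [ 0.017  0.006  0.123]]
fit axis tool [0.118 0.032 0.992] tilt x deg 6.7881809523178145 tilt y deg 1.867929186511164 ctr [0.01  0.001 0.079] max z 0.12432461875414416
t 19.45 pos [ 0.6449 -0.0757  0.2593] xhead 109.23784124000011 z [ 0.0093 -0.1064 -0.9943] open 0.04832445518541729 F [-0.3817 -0.2401  0.1883] q [-0.1882  0.0869  1.5463 -0.1034  1.4796 -0.5146]
shift now cm [ 38.4506 -10.8492  -3.791 ]
```

```bash
python3 -m creep '[{"hand":0.4,"translation":[2.4,-0.68,-0.24],"delta_rot":[0,0,0]},{"hand":0.4,"translation":[4.8,-1.36,-0.47],"delta_rot":[0,0,0]},{"hand":0.4,"translation":[4.8,-1.36,-0.47],"delta_rot":[0,0,0]},{"hand":0.4,"translation":[4.8,-1.36,-0.47],"delta_rot":[0,0,0]},{"hand":0.4,"translation":[4.8,-1.36,-0.47],"delta_rot":[0,0,0]},{"hand":0.4,"translation":[4.8,-1.36,-0.47],"delta_rot":[0,0,0]},{"hand":0.4,"translation":[4.8,-1.36,-0.47],"delta_rot":[0,0,0]},{"hand":0.4,"translation":[4.8,-1.36,-0.47],"delta_rot":[0,0,0]}]'
python3 -m creep '[{"hand":0.4,"translation":[2.4,-0.68,-0.24],"delta_rot":[0,0,0]},{"hand":0.4,"translation":[0,0,0],"delta_rot":[0,0,0]},{"hand":0.4,"translation":[0,0,0],"delta_rot":[0,0,0]}]'
python3 sl.py pics/side10.png;python3 where.py .4155 .254 .26
python3 - <<'E'
from h import *
o=ctrl.get_obs();u,v=proj("side",o["tool_pos"])[0];print("crop origin",int(u)-50,int(v)-25)
E
```

```text
t: 20.45
tool_pos: [0.4295, 0.2335, 0.2595]
tool_rot: [1.781, 2.5, -0.125]
contact_force: [0.7, 0.1, -0.2]
opening: 0.0485
t: 20.82
tool_pos: [0.4166, 0.2525, 0.2596]
tool_rot: [1.78, 2.5, -0.126]
contact_force: [-0.4, 0.1, -1.1]
opening: 0.0484
t 20.875 open 0.04856822871638376 F [ 0.206  0.005 -0.448] n 118
shaft angle below +x median 83.01139446269659 [80.589 84.324] far pt tool [[ 0.003 -0.003  0.025]
 [ 0.015  0.005  0.123]]
fit axis tool [0.09  0.016 0.996] tilt x deg 5.172083219300933 tilt y deg 0.9278166705735295 ctr [0.009 0.001 0.079] max z 0.12644143241555994
t 20.875 pos [0.4167 0.2523 0.2596] xhead 109.11890379931063 z [ 0.0093 -0.1075 -0.9942] open 0.04856822871638376 F [ 0.2065  0.0055 -0.4479] q [ 0.4482 -0.2614  1.8729 -0.1011  1.5685  0.1181]
shift now cm [ 0.1934 -0.0633 -0.062 ]
crop origin 253 233
```

View pics/side10.png

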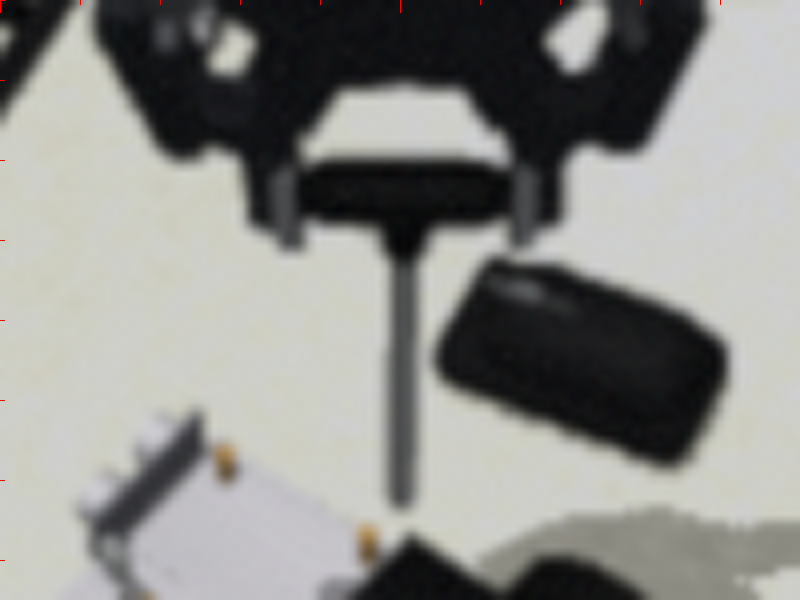

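```bash
python3 tip.py 303.5 256.8 303.1 295.6
python3 - <<'E'
from h import *
p,d=ctrl.get_image("side");P=cloud("side",d)
np.set_printoptions(precision=4,suppress=True)
for v in range(266,297,3): 
    q=[P[v,u] for u in range(300,307) if P[v,u,2]>.11]
    if q: print(v,np.mean(q,0))
# line of points straight down from mouth centre
for z in(.26,.2,.13,.074): print(z,proj("side",[.415,.2545,z]))
E
```

```text
TCP [0.4167 0.2523 0.2596] bar(on tool x=0 plane) [0.4164 0.2527 0.2644] bar rel tool [-0.     -0.0003 -0.0048]
swing deg [6.5591 1.2811] tip [0.4155 0.2538 0.1344] [0. 0.]
266 [0.4157 0.2539 0.2373]
269 [0.4157 0.2536 0.2273]
272 [0.4154 0.2542 0.2182]
275 [0.4154 0.2539 0.2079]
278 [0.4153 0.2539 0.1977]
281 [0.4159 0.2518 0.1844]
284 [0.4158 0.2515 0.1736]
287 [0.4156 0.2518 0.1633]
290 [0.4152 0.2526 0.1537]
293 [0.4151 0.2527 0.1428]
296 [0.4154 0.2547 0.1342]
0.26 [[303.8798 259.0948]]
0.2 [[303.5462 277.6237]]
0.13 [[303.1899 297.0988]]
0.074 [[302.9276 311.2339]]
```

```bash
python3 where.py .4155 .2545 .2046
```

```text
t 20.925 pos [0.4168 0.2523 0.2596] xhead 109.09856871350281 z [ 0.0093 -0.1075 -0.9942] open 0.04824483184845785 F [-1.2639 -0.0414 -0.8472] q [ 0.448  -0.2614  1.8728 -0.1011  1.5685  0.1182]
shift now cm [0.8295 0.0914 5.4427]
```

```bash
python3 -m creep '[{"hand":0.4,"translation":[0.25,-0.05,0],"delta_rot":[0,0,0]},{"hand":0.4,"translation":[0.2,0.05,2],"delta_rot":[0,0,0]},{"hand":0.4,"translation":[0.2,0.05,2],"delta_rot":[0,0,0]},{"hand":0.4,"translation":[0.12,0.03,1.2],"delta_rot":[0,0,0]},{"hand":0.4,"translation":[0,0,0],"delta_rot":[0,0,0]},{"hand":0.4,"translation":[0,0,0],"delta_rot":[0,0,0]}]'
python3 - <<'E'
from h import *
p,d=ctrl.get_image("side");crop(p,255,265,100,75,8,"pics/side11.png");P=cloud("side",d)
np.set_printoptions(precision=4,suppress=True)
for v in range(284,314,3):
    q=[P[v,u] for u in range(299,307) if P[v,u,2]>.08]
    if q: print(v,np.mean(q,0))
E
python3 where.py
```

```text
t: 21.68
tool_pos: [0.4152, 0.2552, 0.2075]
tool_rot: [1.779, 2.5, -0.125]
contact_force: [-0.3, 0.8, -1.0]
opening: 0.0485
284 [0.4147 0.255  0.1787]
287 [0.4144 0.2555 0.1689]
290 [0.4145 0.2549 0.1572]
293 [0.4143 0.255  0.1465]
296 [0.4142 0.255  0.1352]
299 [0.4141 0.2549 0.1237]
302 [0.4138 0.2554 0.113 ]
305 [0.4135 0.2559 0.1021]
308 [0.4142 0.2569 0.0913]
t 21.725 pos [0.4154 0.2553 0.2079] xhead 109.19020753582008 z [ 0.0108 -0.1067 -0.9942] open 0.04862489839651579 F [ 0.2738 -0.2542 -0.6501] q [ 0.4548 -0.2284  1.9317 -0.1013  1.4761  0.1326]
```

View pics/side11.png

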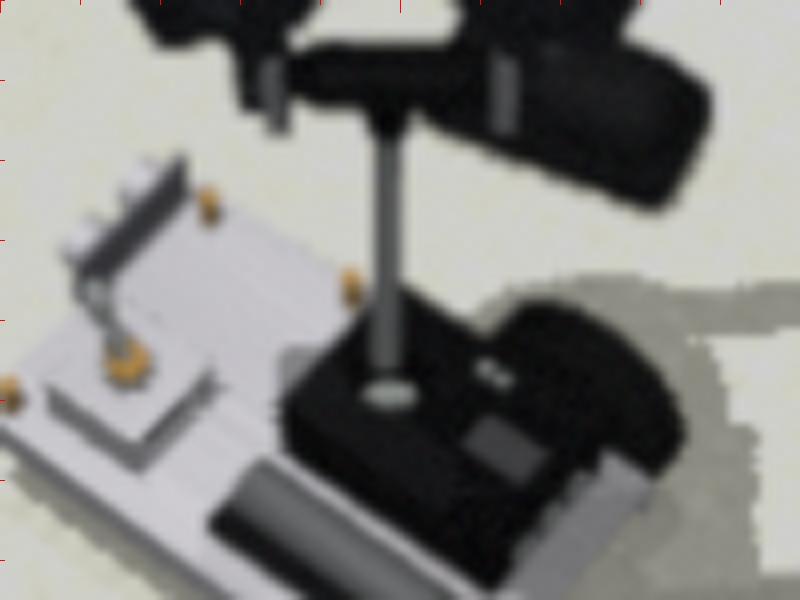

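The shaft is lined up: tip at about (303.4,311) against the mouth at (303,311.5). Going down into the well and watching the force.

```bash
python3 -m creep '[{"hand":0.4,"translation":[0.05,0.01,0.6],"delta_rot":[0,0,0]},{"hand":0.4,"translation":[0.06,0.01,0.6],"delta_rot":[0,0,0]},{"hand":0.4,"translation":[0.06,0.01,0.6],"delta_rot":[0,0,0]},{"hand":0.4,"translation":[0.02,0.01,0.2],"delta_rot":[0,0,0]},{"hand":0.4,"translation":[0,0,0],"delta_rot":[0,0,0]}]'
python3 where.py
```

```text
t: 22.35
tool_pos: [0.4148, 0.2547, 0.1868]
tool_rot: [1.78, 2.5, -0.127]
contact_force: [-0.3, 0.2, -0.7]
opening: 0.0484
t 22.35 pos [0.4148 0.2547 0.1868] xhead 109.19539088331257 z [ 0.0091 -0.1075 -0.9942] open 0.048425267234364404 F [-0.2646  0.1681 -0.7181] q [ 0.4543 -0.2118  1.9537 -0.1017  1.4395  0.136 ]
```

```bash
python3 -m creep '[{"hand":0.4,"translation":[0.03,0.005,0.3],"delta_rot":[0,0,0]},{"hand":0.4,"translation":[0.02,0,0.2],"delta_rot":[0,0,0]},{"hand":0.4,"translation":[0,0,0],"delta_rot":[0,0,0]}]'
python3 -m creep '[{"hand":0.4,"translation":[0.02,0,0.15],"delta_rot":[0,0,0]},{"hand":0.4,"translation":[0,0,0],"delta_rot":[0,0,0]}]'
```

```text
t: 22.72
tool_pos: [0.4152, 0.2549, 0.1827]
tool_rot: [1.779, 2.5, -0.125]
contact_force: [-0.6, 0.1, 2.3]
opening: 0.0489
t: 22.98
tool_pos: [0.4152, 0.2549, 0.1812]
tool_rot: [1.779, 2.5, -0.124]
contact_force: [0.4, 1.0, 4.2]
opening: 0.0488
```

```bash
python3 -m creep '[{"hand":0.4,"translation":[0.02,0,0.15],"delta_rot":[0,0,0]},{"hand":0.4,"translation":[0,0,0],"delta_rot":[0,0,0]},{"hand":0.4,"translation":[0,0,0],"delta_rot":[0,0,0]}]'
python3 -m creep '[{"hand":0.4,"translation":[0.01,0,0.1],"delta_rot":[0,0,0]},{"hand":0.4,"translation":[0,0,0],"delta_rot":[0,0,0]},{"hand":0.4,"translation":[0,0,0],"delta_rot":[0,0,0]}]'
```

```text
t: 23.35
tool_pos: [0.4154, 0.2551, 0.181]
tool_rot: [1.779, 2.499, -0.124]
contact_force: [-1.8, -0.5, 9.2]
opening: 0.0485
t: 23.72
tool_pos: [0.4156, 0.2551, 0.1809]
tool_rot: [1.779, 2.499, -0.123]
contact_force: [-1.4, -0.1, 12.1]
opening: 0.0485
```

The force rose softly from 2 to 4 N, then stiffly to 12 N with no more travel, so the button is fully down. Withdraw, and locate the bay.

```bash
python3 -m creep '[{"hand":0.4,"translation":[-0.05,-0.01,-0.5],"delta_rot":[0,0,0]},{"hand":0.4,"translation":[-0.1,-0.02,-1],"delta_rot":[0,0,0]},{"hand":0.4,"translation":[-0.2,-0.04,-2],"delta_rot":[0,0,0]},{"hand":0.4,"translation":[-0.3,-0.06,-3],"delta_rot":[0,0,0]},{"hand":0.4,"translation":[-0.4,-0.08,-4],"delta_rot":[0,0,0]},{"hand":0.4,"translation":[-0.2,-0.04,-2],"delta_rot":[0,0,0]},{"hand":0.4,"translation":[0,0,0],"delta_rot":[0,0,0]}]'
python3 - <<'E'
from h import *
np.set_printoptions(precision=1,suppress=True)
for n in("top","side"):
    a=np.load(n+"0.npz");P=cloud(n,a["d"])
    Q=P.reshape(-1,3);m=(Q[:,2]>.080)&(Q[:,2]<.089)&(Q[:,0]>.35)&(Q[:,0]<.7)&(Q[:,1]>-.42)&(Q[:,1]<-.15)
    # densest component
    img=m.reshape(420,560).astype(np.uint8);k,l,s,c=cv2.connectedComponentsWithStats(cv2.dilate(img,np.ones((3,3))))
    i=1+s[1:,4].argmax();q=Q[m&(l.reshape(-1)==i)];r=cv2.minAreaRect((q[:,:2]*1000).astype(np.float32));print(n,len(q),r,cv2.boxPoints(r))
    f=Q[(Q[:,2]<.02)&(Q[:,2]>-.002)]
s=np.load("side0.npz")["p"];crop(s,315,130,80,60,10,"pics/sb.png")
t=np.load("top0.npz")["p"];crop(t,355,205,80,60+30,6,"pics/tb2.png")
E
python3 where.py
```

```text
t: 24.6
tool_pos: [0.4158, 0.256, 0.3056]
tool_rot: [1.779, 2.499, -0.121]
contact_force: [0.2, -0.7, -1.5]
opening: 0.0487
top 390 ((451.00677490234375, -323.15362548828125), (177.77684020996094, 71.97212982177734), 37.147823333740234) [[ 358.4 -348.1]
 [ 401.9 -405.5]
 [ 543.6 -298.2]
 [ 500.1 -240.8]]
side 203 ((449.041259765625, -318.558837890625), (180.04342651367188, 73.69334411621094), 37.920711517333984) [[ 355.4 -344.8]
 [ 400.7 -403. ]
 [ 542.7 -292.3]
 [ 497.4 -234.2]]
t 24.6 pos [0.4158 0.256  0.3056] xhead 109.17598625575283 z [ 0.0126 -0.1057 -0.9943] open 0.04865750480372616 F [ 0.2367 -0.7136 -1.4908] q [ 0.4556 -0.2791  1.8118 -0.1009  1.644   0.1165]
```

View pics/sb.png

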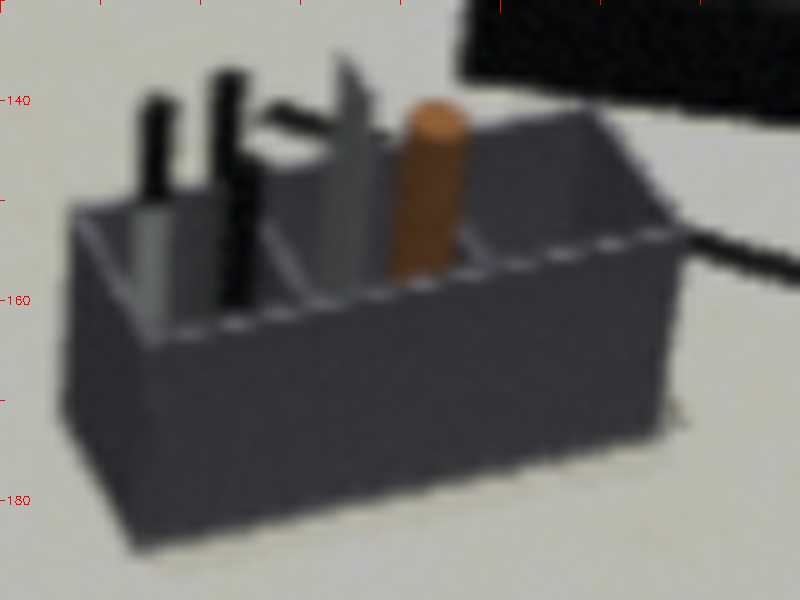

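View pics/tb2.png

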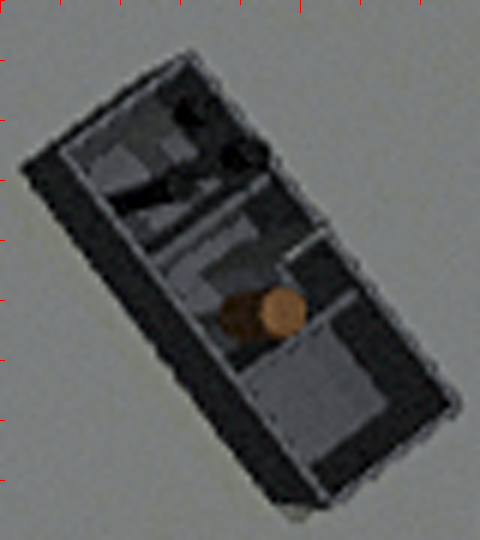

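```bash
python3 sl.py
python3 - <<'E'
from h import *
from scipy.spatial.transform import Rotation as Ro
o=ctrl.get_obs();R=Ro.from_rotvec(o["tool_rot"]).as_matrix()
print(R.T@[0,0,-1]*71.7/7, np.round(R,3))
W=Ro.from_rotvec([0,0,np.radians(-71.7)]).as_matrix()@R
print("shift after",100*W.T@(np.array([.404,-.354,.306])-o["tool_pos"]))
E
```

```text
t 24.65 open 0.0484066040074129 F [-0.375  0.935 -1.814] n 127
shaft angle below +x median 82.27787068568789 [79.972 84.168] far pt tool [[ 0.003 -0.002  0.023]
 [ 0.014  0.007  0.121]]
fit axis tool [0.086 0.039 0.996] tilt x deg 4.941301778027798 tilt y deg 2.237361332117115 ctr [0.01  0.002 0.077] max z 0.12421127994329592
[ 1.06937501  0.26618553 10.1834034 ] [[-0.327  0.945  0.01 ]
 [ 0.939  0.326 -0.107]
 [-0.104 -0.026 -0.994]]
shift after [-37.81524476  47.77233759   2.47279542]
```

```bash
python3 -m creep '[{"hand":0.4,"translation":[0,0,0],"delta_rot":[1.07,0.27,10.18]},{"hand":0.4,"translation":[0,0,0],"delta_rot":[1.07,0.27,10.18]},{"hand":0.4,"translation":[0,0,0],"delta_rot":[1.07,0.27,10.18]},{"hand":0.4,"translation":[0,0,0],"delta_rot":[1.07,0.27,10.18]},{"hand":0.4,"translation":[0,0,0],"delta_rot":[1.07,0.27,10.18]},{"hand":0.4,"translation":[0,0,0],"delta_rot":[1.07,0.27,10.18]},{"hand":0.4,"translation":[0,0,0],"delta_rot":[1.07,0.27,10.18]},{"hand":0.4,"translation":[0,0,0],"delta_rot":[0,0,0]}]'
python3 where.py .404 -.354 .306
```

```text
t: 25.65
tool_pos: [0.4146, 0.2551, 0.3013]
tool_rot: [2.962, 1.006, -0.174]
contact_force: [-0.6, 0.3, -1.3]
opening: 0.0484
t 25.65 pos [0.4146 0.2551 0.3013] xhead 37.61297211879283 z [-0.1023 -0.0441 -0.9938] open 0.04835095053123984 F [-0.6163  0.2566 -1.3035] q [ 0.3992 -0.2382  1.7854 -0.0009  1.706   1.3149]
shift now cm [-37.8429  47.689    2.3268]
```

```bash
python3 -m creep '[{"hand":0.4,"translation":[-1.5,1.9,0.09],"delta_rot":[0,0,0]},{"hand":0.4,"translation":[-3.15,3.97,0.19],"delta_rot":[0,0,0]},{"hand":0.4,"translation":[-3.15,3.97,0.19],"delta_rot":[0,0,0]},{"hand":0.4,"translation":[-3.15,3.97,0.19],"delta_rot":[0,0,0]},{"hand":0.4,"translation":[-3.15,3.97,0.19],"delta_rot":[0,0,0]},{"hand":0.4,"translation":[-3.15,3.97,0.19],"delta_rot":[0,0,0]},{"hand":0.4,"translation":[-3.15,3.97,0.19],"delta_rot":[0,0,0]},{"hand":0.4,"translation":[-3.15,3.97,0.19],"delta_rot":[0,0,0]}]'
python3 -m creep '[{"hand":0.4,"translation":[-3.15,3.97,0.19],"delta_rot":[0,0,0]},{"hand":0.4,"translation":[-3.15,3.97,0.19],"delta_rot":[0,0,0]},{"hand":0.4,"translation":[-3.15,3.97,0.19],"delta_rot":[0,0,0]},{"hand":0.4,"translation":[-2.5,3.2,0.15],"delta_rot":[0,0,0]},{"hand":0.4,"translation":[-1.5,1.9,0.09],"delta_rot":[0,0,0]},{"hand":0.4,"translation":[0,0,0],"delta_rot":[0,0,0]},{"hand":0.4,"translation":[0,0,0],"delta_rot":[0,0,0]}]'
python3 sl.py; python3 where.py .404 -.354 .306
python3 - <<'E'
from h import *
p,d=ctrl.get_image("side");crop(p,320,90,100,75,8,"pics/side12.png")
p,d=ctrl.get_image("top");crop(p,350,210,100,75,8,"pics/top12.png")
E
```

```text
t: 26.65
tool_pos: [0.4074, -0.1249, 0.3051]
tool_rot: [2.962, 1.01, -0.17]
contact_force: [1.3, -0.6, -0.7]
opening: 0.0485
t: 27.52
tool_pos: [0.4046, -0.3394, 0.3074]
tool_rot: [2.963, 1.007, -0.168]
contact_force: [0.1, 1.3, -1.0]
opening: 0.0487
t 27.575 open 0.04855467019129352 F [ 0.025 -0.14  -0.721] n 93
shaft angle below +x median 84.57826873002453 [81.899 87.728] far pt tool [[-0.001 -0.007  0.023]
 [ 0.015  0.003  0.125]]
fit axis tool [0.108 0.033 0.994] tilt x deg 6.22692815857286 tilt y deg 1.884454846364645 ctr [ 0.008 -0.001  0.079] max z 0.12876125563719193
t 27.575 pos [ 0.4047 -0.3393  0.3077] xhead 37.6282807057831 z [-0.0987 -0.0421 -0.9942] open 0.04855467019129352 F [ 0.0246 -0.1395 -0.721 ] q [-0.7872 -0.1776  1.7228 -0.1     1.6361  0.1237]
shift now cm [-0.9275  1.1275  0.2365]
```

View pics/side12.png

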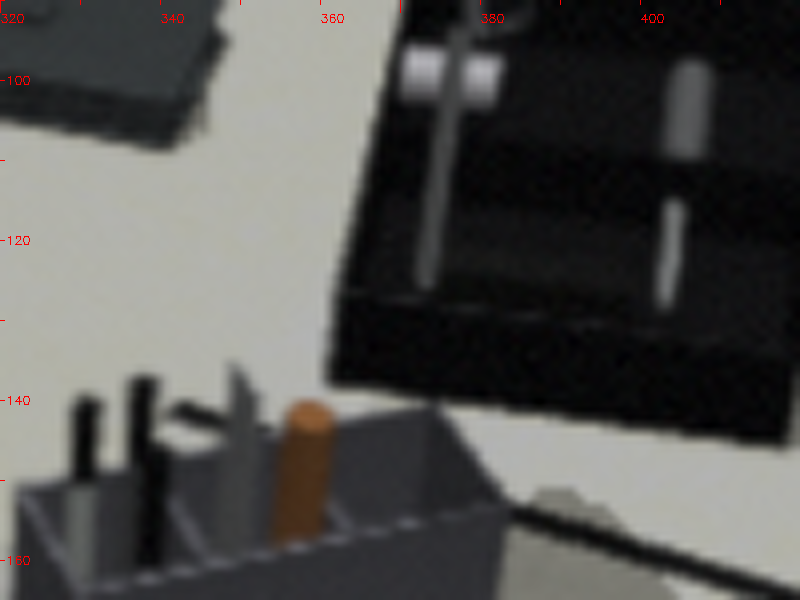

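View pics/top12.png

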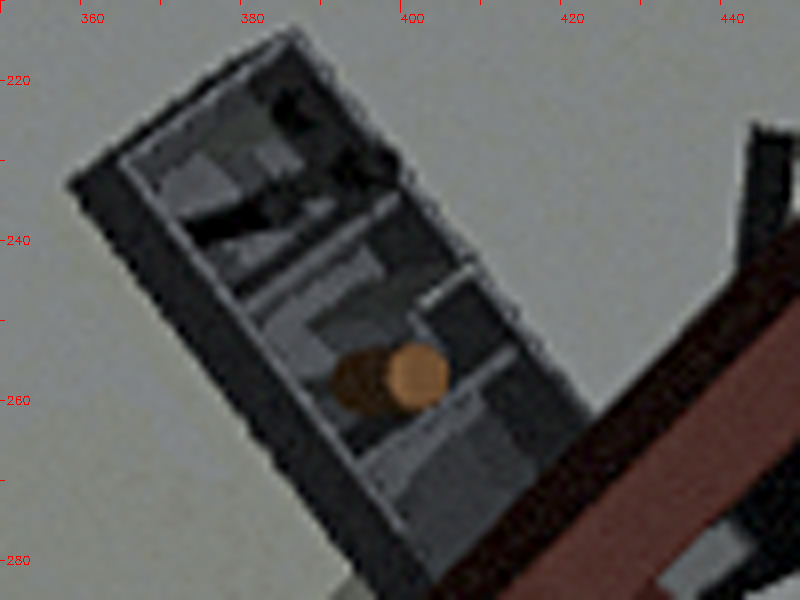

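Run:
```python
from h import *
np.set_printoptions(precision=4,suppress=True)
print("rim: outer front, outer back, part front",atz("side",382.5,153,.085),atz("side",374.5,140.5,.085),atz("side",363.5,156.8,.085))
print("bay ctr proj z .085,.18",proj("side",[[.404,-.354,.085],[.404,-.354,.18]]))
p=np.array([.4047,-.3393,.3077]);print("tip if vertical",proj("side",[p-[0,0,.127]]), "tip meas atz",atz("side",373.4,125.6,.181))
```

```text
rim: outer front, outer back, part front [ 0.3616 -0.3415  0.085 ] [ 0.398  -0.3955  0.085 ] [ 0.412  -0.3044  0.085 ]
bay ctr proj z .085,.18 [[369.7325 147.7762]
 [373.2795 122.1135]]
tip if vertical [[371.9971 124.5971]] tip meas atz [ 0.3997 -0.3353  0.181 ]
```

```bash
python3 -m creep '[{"hand":0.4,"translation":[-0.76,1.31,0.08],"delta_rot":[0,0,0]},{"hand":0.4,"translation":[0.21,0.05,2],"delta_rot":[0,0,0]},{"hand":0.4,"translation":[0.43,0.11,4],"delta_rot":[0,0,0]},{"hand":0.4,"translation":[0.21,0.05,2],"delta_rot":[0,0,0]},{"hand":0.4,"translation":[0,0,0],"delta_rot":[0,0,0]},{"hand":0.4,"translation":[0,0,0],"delta_rot":[0,0,0]}]'
python3 where.py .4067 -.3543 .137
python3 - <<'E'
from h import *
p,d=ctrl.get_image("side");crop(p,320,90,100,75,8,"pics/side13.png")
E
```

```text
t: 28.42
tool_pos: [0.4068, -0.3559, 0.2282]
tool_rot: [2.961, 1.003, -0.167]
contact_force: [0.6, -0.3, 0.5]
opening: 0.0487
t 28.425 pos [ 0.4068 -0.3559  0.2282] xhead 37.50433584179337 z [-0.0975 -0.0439 -0.9943] open 0.04874755261283285 F [ 0.5678 -0.2776  0.5305] q [-0.8056 -0.1105  1.794  -0.1012  1.4946  0.1215]
shift now cm [1.04   0.0862 9.0639]
```

View pics/side13.png

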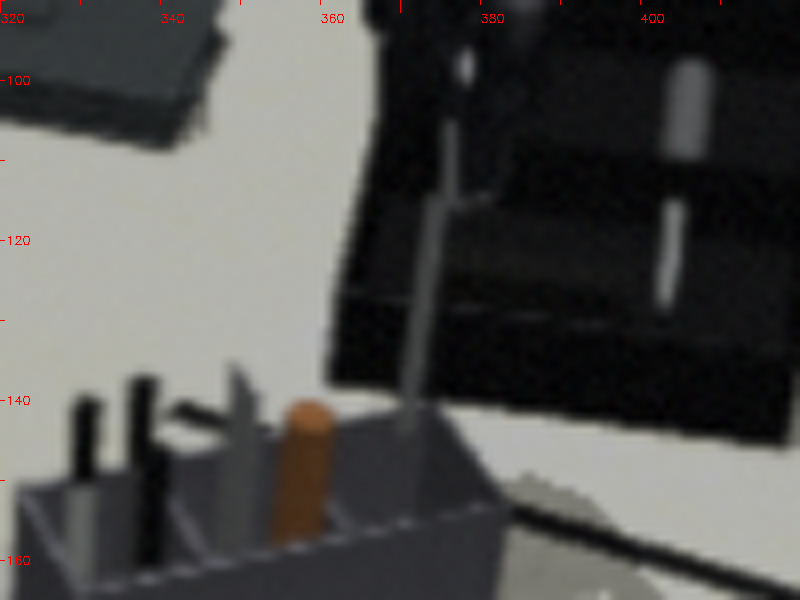

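Tip is at about (370,144), and the bay centre at that height projects to (370.3,143.6). Lined up, so lower it.

```bash
python3 -m creep '[{"hand":0.4,"translation":[0.22,0.04,2],"delta_rot":[0,0,0]},{"hand":0.4,"translation":[0.33,0.06,3],"delta_rot":[0,0,0]},{"hand":0.4,"translation":[0.22,0.04,2],"delta_rot":[0,0,0]},{"hand":0.4,"translation":[0.16,0.03,1.4],"delta_rot":[0,0,0]},{"hand":0.4,"translation":[0.03,0,0.3],"delta_rot":[0,0,0]},{"hand":0.4,"translation":[0,0,0],"delta_rot":[0,0,0]},{"hand":0.4,"translation":[0,0,0],"delta_rot":[0,0,0]}]'
python3 -m creep '[{"hand":0.4,"translation":[0.03,0,0.3],"delta_rot":[0,0,0]},{"hand":0.4,"translation":[0,0,0],"delta_rot":[0,0,0]}]'
```

```text
t: 29.35
tool_pos: [0.4069, -0.3552, 0.1406]
tool_rot: [2.961, 1.003, -0.167]
contact_force: [0.2, 0.3, -1.1]
opening: 0.0484
t: 29.6
tool_pos: [0.4063, -0.3546, 0.1364]
tool_rot: [2.963, 1.004, -0.168]
contact_force: [0.0, -0.2, -0.6]
opening: 0.0486
```

```bash
python3 -m creep '[{"hand":0.4,"translation":[0.03,0,0.3],"delta_rot":[0,0,0]},{"hand":0.4,"translation":[0,0,0],"delta_rot":[0,0,0]}]'
python3 -m creep '[{"hand":0.4,"translation":[0.02,0,0.2],"delta_rot":[0,0,0]},{"hand":0.4,"translation":[0,0,0],"delta_rot":[0,0,0]}]'
```

```text
t: 29.85
tool_pos: [0.4061, -0.3544, 0.133]
tool_rot: [2.964, 1.004, -0.169]
contact_force: [0.3, -0.5, -1.0]
opening: 0.0485
t: 30.1
tool_pos: [0.4062, -0.3545, 0.1313]
tool_rot: [2.963, 1.004, -0.168]
contact_force: [-0.6, -0.1, -1.1]
opening: 0.0485
```

```bash
python3 -m creep '[{"hand":0.4,"translation":[0.02,0,0.15],"delta_rot":[0,0,0]},{"hand":0.4,"translation":[0,0,0],"delta_rot":[0,0,0]}]'
python3 -m creep '[{"hand":0.4,"translation":[0.01,0,0.1],"delta_rot":[0,0,0]},{"hand":0.4,"translation":[0,0,0],"delta_rot":[0,0,0]}]'
```

```text
t: 30.35
tool_pos: [0.4065, -0.3548, 0.1312]
tool_rot: [2.962, 1.004, -0.168]
contact_force: [-0.9, 1.5, 6.3]
opening: 0.0485
t: 30.6
tool_pos: [0.4067, -0.355, 0.1311]
tool_rot: [2.962, 1.004, -0.168]
contact_force: [-2.1, 1.9, 9.3]
opening: 0.0486
```

On the floor (stiff contact at TCP z 0.131, as expected). Relax the push and open gently.

```bash
python3 -m creep '[{"hand":0.4,"translation":[-0.02,0,-0.2],"delta_rot":[0,0,0]},{"hand":0.57,"translation":[0,0,0],"delta_rot":[0,0,0]},{"hand":0.59,"translation":[0,0,0],"delta_rot":[0,0,0]},{"hand":0.6,"translation":[0,0,0],"delta_rot":[0,0,0]},{"hand":0.61,"translation":[0,0,0],"delta_rot":[0,0,0]},{"hand":0.63,"translation":[0,0,0],"delta_rot":[0,0,0]},{"hand":0.7,"translation":[0,0,0],"delta_rot":[0,0,0]},{"hand":0.8,"translation":[0,0,0],"delta_rot":[0,0,0]}]' 20
python3 -m creep '[{"hand":0.8,"translation":[0,0,0],"delta_rot":[0,0,0]},{"hand":0.8,"translation":[0,0,0],"delta_rot":[0,0,0]}]'
python3 - <<'E'
from h import *
p,d=ctrl.get_image("side");crop(p,320,90,100,75,8,"pics/side14.png")
E
```

```text
t: 31.6
tool_pos: [0.4063, -0.3545, 0.1308]
tool_rot: [2.963, 1.004, -0.168]
contact_force: [0.3, -0.0, -0.7]
opening: 0.0686
t: 31.85
tool_pos: [0.4063, -0.3545, 0.1309]
tool_rot: [2.963, 1.004, -0.168]
contact_force: [-0.5, -0.1, -0.5]
opening: 0.0684
```

View pics/side14.png

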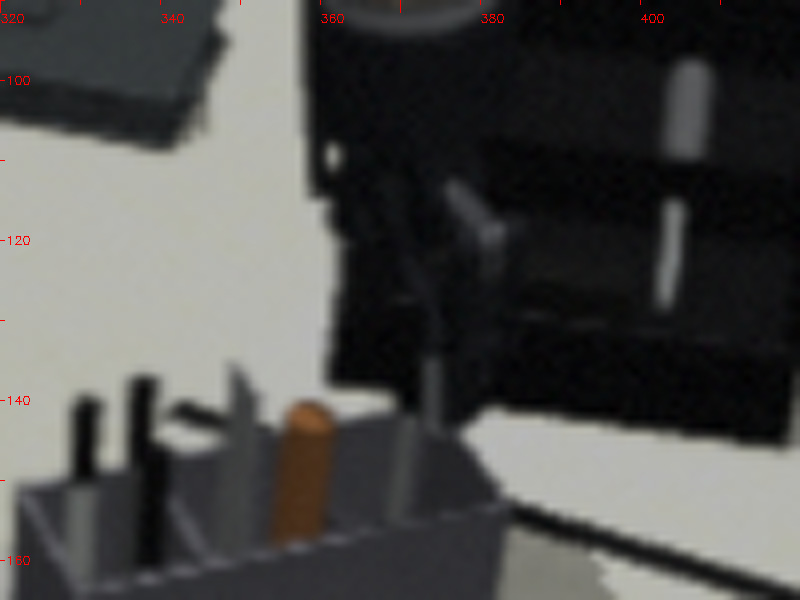

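```bash
python3 -m creep '[{"hand":0.95,"translation":[0,0,0],"delta_rot":[0,0,0]},{"hand":0.95,"translation":[0,0,0],"delta_rot":[0,0,0]},{"hand":0.95,"translation":[-0.05,0,-0.5],"delta_rot":[0,0,0]},{"hand":0.95,"translation":[-0.1,0,-1],"delta_rot":[0,0,0]},{"hand":0.95,"translation":[-0.2,0,-2],"delta_rot":[0,0,0]},{"hand":0.95,"translation":[-0.3,0,-3],"delta_rot":[0,0,0]},{"hand":0.95,"translation":[-0.5,0,-5],"delta_rot":[0,0,0]},{"hand":0.95,"translation":[-0.5,0,-5],"delta_rot":[0,0,0]}]'
python3 -m creep '[{"hand":0.95,"translation":[0,0,0],"delta_rot":[0,0,0]},{"hand":0.95,"translation":[0,0,0],"delta_rot":[0,0,0]},{"hand":0.95,"translation":[0,0,0],"delta_rot":[0,0,0]}]'
python3 - <<'E'
from h import *
p,d=ctrl.get_image("side");crop(p,320,90,100,75,8,"pics/side15.png");np.savez("side15.npz",p=p,d=d)
cv2.imwrite("pics/side15f.png",p[:,:,::-1])
E
```

```text
t: 32.9
tool_pos: [0.4095, -0.3574, 0.2998]
tool_rot: [2.962, 1.003, -0.167]
contact_force: [0.1, -1.2, -0.5]
opening: 0.0808
t: 33.28
tool_pos: [0.409, -0.3569, 0.2951]
tool_rot: [2.965, 1.005, -0.17]
contact_force: [0.4, 0.4, -0.1]
opening: 0.0811
```

View pics/side15.png

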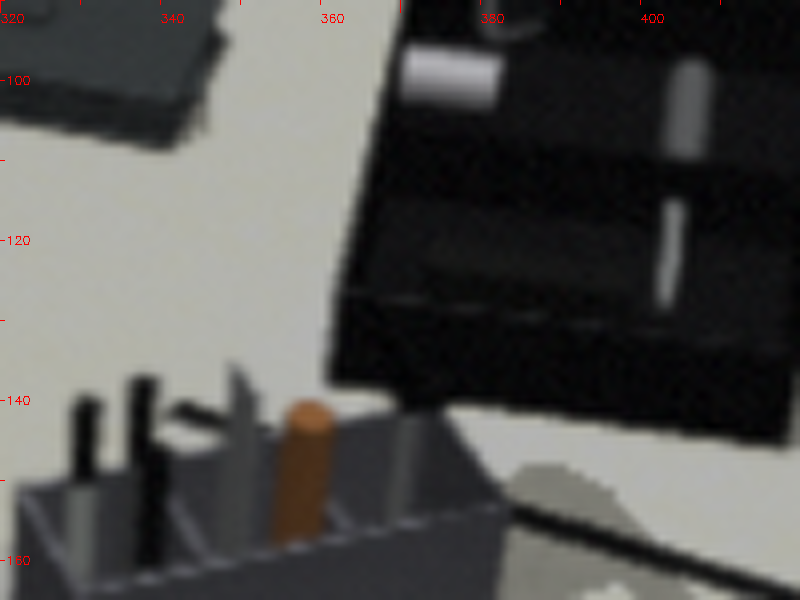

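View pics/side15f.png

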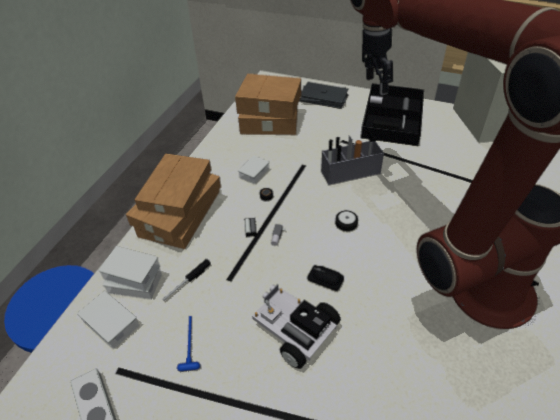

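The shaft stands in the bay at (370,142-155), with its black bar against the black tray behind. I'll check by depth, plus the toggle, the button and the bystanders.

```bash
python3 - <<'E'
from h import *
np.set_printoptions(precision=4,suppress=True)
for i in range(2):
    p,d=ctrl.get_image("side");P=cloud("side",d).reshape(-1,3)
    m=(abs(P[:,0]-.404)<.06)&(abs(P[:,1]+.354)<.06)&(P[:,2]>.10)&(P[:,2]<.2)
    q=P[m];q=q[np.hypot(q[:,0]-.404,q[:,1]+.354)<.05];print(len(q),q.mean(0),q.min(0),q.max(0))
Q=P.reshape(420,560,3)[285:325,255:295].reshape(-1,3);t=Q[(Q[:,2]>.081)&(Q[:,2]<.11)];print("toggle",t.mean(0),len(t))
print("cap z",np.median([P.reshape(420,560,3)[v,u,2] for v in(312,313,314) for u in(302,303,304)]))
a=np.load("side0.npz")["p"].astype(int);df=np.abs(a-p.astype(int)).sum(2);df[:150]=0
for nm,(u0,v0,w,h) in dict(tape=(255,185,25,18),batt=(242,212,20,26),motor=(268,220,20,28),mouse=(305,262,42,30),wheel=(333,205,30,30),screw=(160,255,55,50),box=(235,155,40,28)).items(): print(nm,(np.abs(a-p.astype(int)).sum(2)[v0:v0+h,u0:u0+w]>90).mean())
p,d=ctrl.get_image("top");crop(p,240,140,160,120,5,"pics/top15.png")
E
python3 where.py
```

```text
117 [ 0.4087 -0.3429  0.1313] [ 0.387  -0.3714  0.1002] [ 0.4404 -0.3102  0.145 ]
115 [ 0.4084 -0.3432  0.132 ] [ 0.3867 -0.3728  0.1011] [ 0.444  -0.3094  0.1463]
toggle [0.493  0.2691 0.0906] 20
cap z 0.05577672874211348
tape 0.0
batt 0.023076923076923078
motor 0.0
mouse 0.0
wheel 0.0
screw 0.0
box 0.0
t 33.475 pos [ 0.4092 -0.3571  0.2954] xhead 37.530833993524446 z [-0.1002 -0.041  -0.9941] open 0.08147503609593751 F [-0.1523 -0.303  -0.7728] q [-0.804  -0.1365  1.7063 -0.1009  1.6118  0.1112]
```

View pics/top15.png

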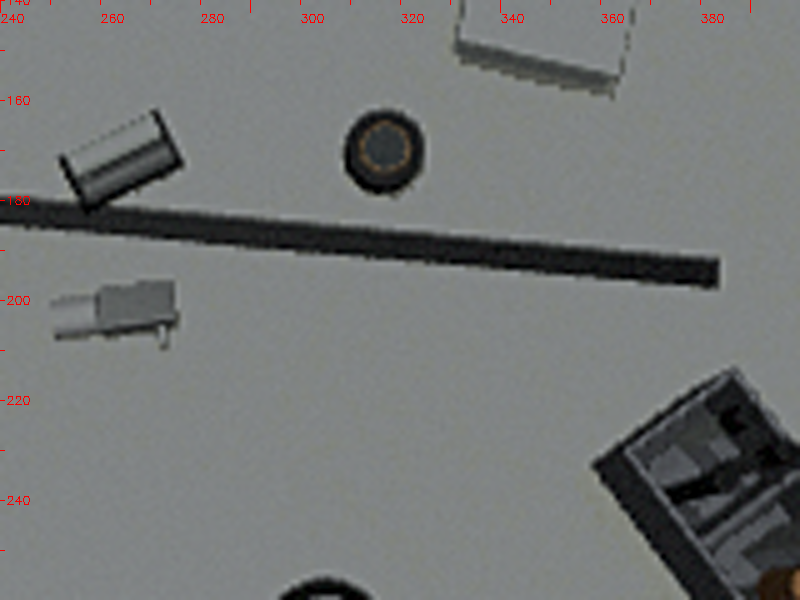

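Everything checks out: the bar is at z ≈ 0.134 and still across frames, the toggle is forward, and the bystanders haven't moved. Handing in.

Run:
```python
from station import ctrl
print(ctrl.finish_job())
```

```text
the job is handed in; nothing more can be done
None
```

The job is done and handed in at about 33.5 s of the 70 s allowed; the station reports no verdict.

**What I did**
- **Toggle:** I pushed it over to on with the closed fingers.
- **Key:** I picked it up by the crossbar and lifted it. Asking for a 4 N grip did not ease it, so I opened the fingers in small steps until the shaft swung down. Gripped firmly again, it hung about 6° off the tool axis. I tilted the tool 6° so the shaft was vertical.
- **Reset button:** I pressed it with the tip. The force rose softly from about 2 to 4 N, then stiffly to 12 N with no more travel, so it bottomed out.
- **Caddy:** I lowered the key until the tip touched the floor of the empty bay, eased the push, opened the fingers slowly and withdrew upward.

**Last checks**
- **Key:** it stands upright and still in the bay, with its crossbar at about 0.13 m. The open fingers are about 0.15 m above it.
- **Toggle:** it leans to the front, on.
- **Button:** the cap read 0.056 m by depth, against 0.0575 m when up. That is within the depth noise but more than 1 mm low, so I can't fully confirm it from this reading alone.
- **Loose things:** all seven looked unmoved in the side view, and the parts of them in the top view matched too.

**Disagreement:** the two cameras differed by about 5 mm in y. I trusted the side camera because it matched the fingertips' known position.

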